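Put the seasonings away in the divided tray

TASK

Gather the seasonings into the black divided tray: stand the salt shaker in its one wide compartment and the three spice jars that still have their lids in the small compartments, one jar to a compartment (any three of the four). Set each down gently, upright on the tray's floor, and leave the two empty jars without lids and the honey jar standing where they are.

Things in the scene. Friction and masses are not known exactly. Their poses are not given: they have to be found in the camera images.
- tray: black open-topped divided tray, fixed on the worktop, 126 mm (its x) by 212 mm (its y), walls 44 mm high and 4 mm thick, floor 3 mm thick. Origin at the centre of its underside, z up. Partitions 2 mm thick and 37 mm high make five compartments. Wide one: at the -y end (always the end nearer the wall and the jars), 114 mm (x) by 65 mm (y), centre at x 0, y -67 mm. Four small ones, each 56 mm (x) by 66 mm (y): centres at x +29 or -29 mm, y 0 or +68 mm. All start empty.
- spice_jar_a: full spice jar of clear printed glass with a screw lid on (three such jars; lids may differ, they are interchangeable): upright cylinder 40 mm across (lid up to 42 mm), 106 mm tall, the lid being the top 21 mm, 0.11 kg. Origin at the centre of its underside, z up; round, so its yaw does not matter.
- spice_jar_b: full spice jar of clear printed glass with a screw lid on (three such jars; lids may differ, they are interchangeable): upright cylinder 40 mm across (lid up to 42 mm), 106 mm tall, the lid being the top 21 mm, 0.11 kg. Origin at the centre of its underside, z up; round, so its yaw does not matter.
- spice_jar_c: full spice jar of clear printed glass with a screw lid on (three such jars; lids may differ, they are interchangeable): upright cylinder 40 mm across (lid up to 42 mm), 106 mm tall, the lid being the top 21 mm, 0.11 kg. Origin at the centre of its underside, z up; round, so its yaw does not matter.
- salt_shaker: salt shaker, belongs in the wide compartment: clear and grey body 44 mm across up to 66 mm above its underside, then a narrower domed grey top 34 mm across without a screw lid, 90 mm tall in all, 0.1 kg. Origin at the centre of its underside, z up; round.
- empty_jar_a: empty spice jar without a lid, bare clear glass, open at the top with a bare threaded neck: 40 mm across, neck 33 mm, 92 mm tall. Does not belong in the tray. Origin at the centre of its underside, z up.
- empty_jar_b: empty spice jar without a lid, bare clear glass, open at the top with a bare threaded neck: 40 mm across, neck 33 mm, 92 mm tall. Does not belong in the tray. Origin at the centre of its underside, z up.
- honey_jar: broad honey jar with a grey metal lid, on the draining board: 71 mm across, 110 mm tall. A bystander, not a spice jar. Origin at the centre of its underside, z up.
Mind the look-alikes: they are no part of the job. Leave any red look-alike of the salt_shaker alone.

How it is judged:
At the end, for the whole second after the job is handed in: Salt shaker in the wide compartment, each lidded spice jar in a small one of its own: upright within 0.12 rad, on the tray's floor (origin under 9 mm above the tray's underside), still. Both empty jars and the honey jar upright within 25 mm of their starts (x of spice_jar_a in the frame of tray between -0.058 and 0.058 m and y of spice_jar_a in the frame of tray between -0.03 and 0.1 m and z of spice_jar_a in the frame of tray between -0.003 and 0.009 m and angle between each of spice_jar_a, spice_jar_b, spice_jar_c, salt_shaker, empty_jar_a, empty_jar_b, honey_jar's own z axis and vertical below 0.12 rad and linear speed of each of spice_jar_a, spice_jar_b, spice_jar_c, salt_shaker below 0.02 m/s and x of spice_jar_b in the frame of tray between -0.058 and 0.058 m and y of spice_jar_b in the frame of tray between -0.03 and 0.1 m and z of spice_jar_b in the frame of tray between -0.003 and 0.009 m and x of spice_jar_c in the frame of tray between -0.058 and 0.058 m and y of spice_jar_c in the frame of tray between -0.03 and 0.1 m and z of spice_jar_c in the frame of tray between -0.003 and 0.009 m and x of salt_shaker in the frame of tray between -0.058 and 0.058 m and y of salt_shaker in the frame of tray between -0.1 and -0.04 m and z of salt_shaker in the frame of tray between -0.003 and 0.009 m and distance of each of empty_jar_a, empty_jar_b, honey_jar from where it was at the start of the episode below 0.025 m); the robot touches nothing.
It fails at once if an empty lidless jar or the honey jar is shifted by more than 30 mm or tipped over (distance of any of empty_jar_a, empty_jar_b, honey_jar from where it was at the start of the episode above 0.03 m or angle between any of empty_jar_a, empty_jar_b, honey_jar's own z axis and vertical above 0.5 rad).
It fails at once if a spice jar or the salt shaker is dropped into the tray from more than about 30 mm (it falls within the tray's walls faster than 0.75 m/s) ((x of spice_jar_a in the frame of tray between -0.06 and 0.06 m and y of spice_jar_a in the frame of tray between -0.103 and 0.103 m and z of spice_jar_a in the frame of tray below 0.04 m and linear speed of spice_jar_a above 0.75 m/s) or (x of spice_jar_b in the frame of tray between -0.06 and 0.06 m and y of spice_jar_b in the frame of tray between -0.103 and 0.103 m and z of spice_jar_b in the frame of tray below 0.04 m and linear speed of spice_jar_b above 0.75 m/s) or (x of spice_jar_c in the frame of tray between -0.06 and 0.06 m and y of spice_jar_c in the frame of tray between -0.103 and 0.103 m and z of spice_jar_c in the frame of tray below 0.04 m and linear speed of spice_jar_c above 0.75 m/s) or (x of salt_shaker in the frame of tray between -0.06 and 0.06 m and y of salt_shaker in the frame of tray between -0.103 and 0.103 m and z of salt_shaker in the frame of tray below 0.04 m and linear speed of salt_shaker above 0.75 m/s)).
It also fails if it takes over 88 s, if anything falls off the work surface, if the arm or the gripper's body presses on something with over 40 N, if the wrist force passes 120 N, or if a joint passes its speed limit or range.

ROBOT

A 7-joint arm with a two-finger parallel gripper is mounted at the origin on a cart in front of the work surface, level with it; the furniture and walls round the work are solid. World frame = base frame: x ahead of the robot, y to its left, z up, the work surface at z = 0. Lengths are in m, angles in rad, forces in N, time in s.
With the tool pointing down it reaches from about 0.4 to 0.85 m from the base axis. Payload 4.5 kg.
Tool frame: the origin (TCP) lies midway between the tips of the shut fingers; the grasp point (between the pads) lies 19 mm behind it; z points along the fingers, y is the direction in which the jaws open and shut (so a half turn about z gives the same grasp; the last joint's range is limited). The gripper opens to 88 mm and grips with 3 to 60 N. Pads are 18 mm wide; open, the fingers measure 123 mm over their backs; the gripper's body (75 mm by 187 mm) begins 45 mm behind the grasp point.
Start: joints at [0.034, 0.689, -0.195, 1.565, 0.157, 0.902, -0.215], TCP at [0.625, 0, 0.239] pointing down, gripper open.
Joint ranges: [-3.01, 3.01], [-0.46, 2.08], [-1.47, 1.51], [0.13, 2.56], [-1, 4.14], [0.04, 2.09], [-2.66, 2.66]. Speed limits (rad/s): [2.57, 2.57, 3.14, 3.14, 3.14, 3.14, 3.14].

INTERFACE

Orientations are given as a unit quaternion [x, y, z, w].
In Python, from plant import get_state, snapshot, finish_job, find_in gives the robot as it stands.
- The arm moves only by the shell command python3 -m creep 'ROWS' [OPENING] [FORCE]. ROWS is JSON, one flat list of numbers, 6 for each row, row after row: the shift along the tool's x, y, z in mm, then the turn, a rotation vector about the tool's x, y, z in degrees. In form: [tx, ty, tz, wx, wy, wz, tx, ty, tz, wx, wy, wz, ...]. A call has 1 to 5 rows; each row shifts and turns the pose as measured when the row begins, along the tool's axes as they then stand; what a row does not reach is not made up. A row lasts 1/12 s, in which the tool goes at most 41.7 mm and 7.16 degrees, less where a joint would pass 70% of its speed; a pose out of reach is approached as far as the arm can. A call is refused whole if a number of a shift passes 41.7 or a number of a turn 7.16, either way. A call with a gripper value outside its range is refused whole. OPENING is the finger opening in mm, from 0 to 88.1, set as the call begins (- or left out, the last holds). The fingers move at their own pace and stop on an object; FORCE is the grip in N (left out, the last holds). Time passes only in rows, so rows that do not move let the fingers close. It gives the time, the measured TCP pose, the force and the opening at its end, in the units of the state.
- get_state(): the state, without advancing time (a new reading comes with each control period).
- snapshot(name): name is "scene" or "side" or "wrist"; returns a dict with "color" (480x640x3 uint8, red, green, blue), "intrinsics" (3x3 intrinsics, pixels), "extrinsics" (4x4, takes a point from world to camera coordinates). Camera axes: x right, y down, z forward; pixel columns grow to the right and rows downward; lengths in m; the calibration is good to about 2 mm. The wrist camera is an equidistant fisheye: a pixel r from the principal point sees the ray r / f radians off the axis. A picture is of the moment at which its call begins. There is no depth.
- finish_job(): hands the job in, once; it reports no verdict.
Trained networks look in the newest picture that a camera, given by its name, has taken for a name from the list of things; names that differ only in an ending like _2 or _b are one class to them, and where a whole thing is asked for, a point or a joint stands for the part that bears it (a point fixed in the world has none). Each returns a list of dicts, best first, with "score" (0 to 1); they miss things now and then, are a little off and sometimes report something else, mostly with a low value. They report only what shows in the picture. A call takes as long as a camera call. They do not tell look-alikes from the thing itself.
- find_in(thing, camera): "xy" ([column, row] in pixels, amid what is visible of it).
The state is a dict: "clock": time; "q": joint angles; "qd": joint speeds; "joint_torque": joint torques, N m; "tool_pos": TCP position; "eef_rot": TCP orientation; "contact_force": force on the tool from outside, world axes, zero at the start; "moment": the same for the moment, N m; "opening": opening from 0.0 (shut) to 1.0 (fully open).
Only numpy, scipy, OpenCV 4.12 (cv2) and the standard library are available. Lean on these libraries where they do the work, as an engineer would, in place of code of your own. Each camera call takes 0.05 s, during which the arm holds its last target.

## Working session

There is one attempt and no reset: what is moved stays moved. The work goes in short steps, Python scripts to look and compute and a shell command to move; the robot and the scene stay as the last step left them, time stands still between calls to the robot, and variables do not carry over. Pictures are saved under pics/ and viewed, and the job is handed in when it is done.

```bash
ls; mkdir -p pics; python3 - <<'E'
from plant import *
import cv2
s=get_state();print(s)
for n in ['scene','side','wrist']:
    d=snapshot(n);cv2.imwrite(f'pics/{n}0.png',d['color'][:,:,::-1]);print(n,d['intrinsics'].tolist(),d['extrinsics'].round(4).tolist())
    for t in ['tray','spice_jar_a','salt_shaker','empty_jar_a','honey_jar']:
        print(t,[(list(map(int,r['xy'])),round(r['score'],2)) for r in find_in(t,n)])
print(get_state()['clock'])
E
```

```text
pics
{'clock': 0.0, 'q': array([ 0.03382824,  0.68994982, -0.19448355,  1.56630594,  0.15730491,
        0.90249299, -0.21505437]), 'qd': array([ 3.97268094e-04, -1.89180995e-03,  9.54271940e-04, -7.35518630e-04,
        8.62170980e-04, -2.28194428e-03, -9.99594460e-06]), 'joint_torque': array([ 3.38560185e-04, -5.27571630e+01, -1.26686912e+00, -1.53434461e+01,
       -5.26333472e-02,  6.56995355e-03,  1.65937727e-04]), 'tool_pos': array([ 6.24392066e-01, -8.42331085e-05,  2.37940728e-01]), 'eef_rot': array([ 7.07079401e-01,  7.07133608e-01, -6.76171791e-04, -5.68333584e-04]), 'contact_force': array([-0.72082493, -0.58394128,  0.28847318]), 'moment': array([-0.01313053,  0.00276141,  0.0344932 ]), 'opening': 1.0014360923165537}
scene [[587.5113055834092, 0.0, 327.60401131726167], [0.0, 587.5113055834092, 240.48062533592565], [0.0, 0.0, 1.0]] [[-0.777, 0.6293, 0.0119, 0.4668], [0.5003, 0.6289, -0.5951, -0.3143], [-0.382, -0.4565, -0.8036, 1.4362], [0.0, 0.0, 0.0, 1.0]]
tray [([454, 254], 0.81)]
spice_jar_a [([312, 165], 0.94), ([351, 255], 0.71), ([301, 249], 0.57)]
salt_shaker [([402
[... 535 characters left out ...]
[332, 215], 0.68), ([403, 254], 0.68), ([300, 198], 0.67)]
empty_jar_a [([412, 213], 0.89), ([363, 236], 0.77)]
honey_jar [([200, 236], 0.8)]
wrist [[371.64829954431775, 0.0, 317.0940195427076], [0.0, 371.64829954431775, 238.7464966845795], [0.0, 0.0, 1.0]] [[1.0, -0.0003, 0.0008, -0.6249], [-0.0005, -0.965, 0.2622, -0.0364], [0.0006, -0.2622, -0.965, 0.3892], [0.0, 0.0, 0.0, 1.0]]
tray [([139, 39], 0.73), ([320, 96], 0.18)]
spice_jar_a [([400, 187], 0.69), ([239, 321], 0.66), ([321, 100], 0.59)]
salt_shaker [([154, 146], 0.98), ([301, 264], 0.65), ([380, 262], 0.57)]
empty_jar_a [([222, 195], 0.8), ([164, 266], 0.73), ([237, 320], 0.72)]
honey_jar [([491, 61], 0.71), ([301, 262], 0.45)]
0.9
```

View pics/scene0.png

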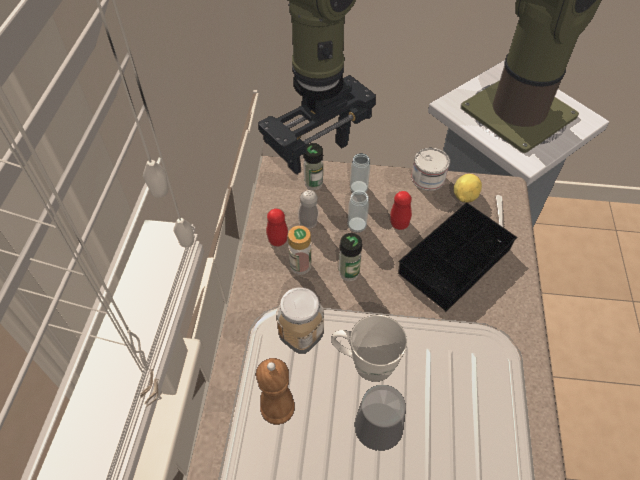

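View pics/side0.png

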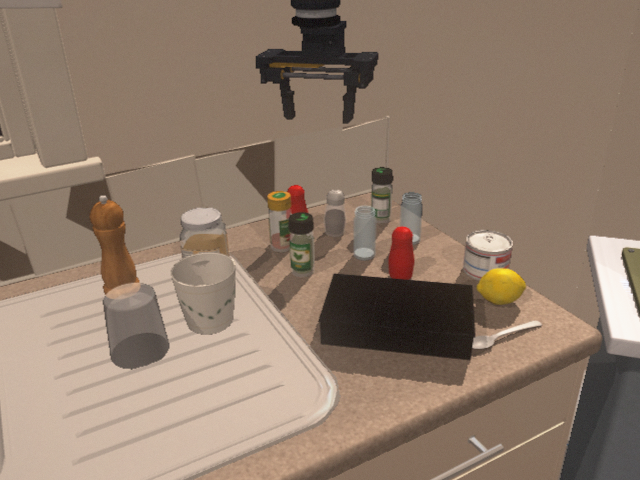

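View pics/wrist0.png

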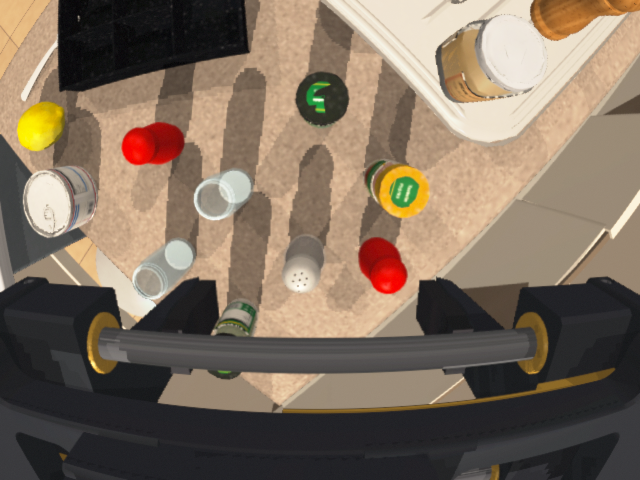

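The scene view shows the lidded jars at (314,167) with a black lid, (300,250) with an orange lid and (350,257) with a black lid. The grey salt shaker is at (308,209). The red look-alikes are at (276,227) and (401,210), and the empty jars are at (360,173) and (357,210). Next I'll locate each of them and check with overlays.

```bash
cat > h.py <<'E'
import numpy as np, cv2
from scipy.optimize import least_squares
from scipy.spatial.transform import Rotation as R
from plant import *
def proj(d,P,fish=False):
    P=np.atleast_2d(P);E=np.array(d['extrinsics']);K=np.array(d['intrinsics'])
    c=P@E[:3,:3].T+E[:3,3]
    if not fish: return np.c_[c[:,0]/c[:,2],c[:,1]/c[:,2]]*K[0,0]+K[:2,2]
    rr=np.hypot(c[:,0],c[:,1]);th=np.arctan2(rr,c[:,2])
    return c[:,:2]/np.maximum(rr,1e-9)[:,None]*th[:,None]*K[0,0]+K[:2,2]
def circ(x,y,z,r):
    a=np.linspace(0,2*np.pi,40);return np.c_[x+r*np.cos(a),y+r*np.sin(a),0*a+z]
def drawc(im,d,f,pts,col=(0,255,255)):
    cv2.polylines(im,[np.round(proj(d,pts,f)*8).astype(int)],False,col,1,cv2.LINE_AA,3)
def snaps(names=('scene','side','wrist')): return {n:snapshot(n) for n in names}
def solve(D,obs,z=None,x0=(0.6,-0.1,0.1)):
    def f(p):
        P=np.array([p[0],p[1],p[2] if z is None else z])
        return np.concatenate([(proj(D[n],P,n=='wrist')[0]-o) for n,o in obs.items()])
    r=least_squares(f,x0 if z is None else x0[:2],loss='soft_l1');return r.x,f(r.x)
def tray_lines(tx,ty,yaw):
    def T(p):
        p=np.array(p,float);c,s=np.cos(yaw),np.sin(yaw)
        return np.c_[tx+c*p[:,0]-s*p[:,1],ty+s*p[:,0]+c*p[:,1],p[:,2]]
    x,y=.063,.106
    L=[T([(-x,-y,z),(x,-y,z),(x,y,z),(-x,y,z),(-x,-y,z)]) for z in (0,.044)]
    L+=[T([(-x,-.034,.037),(x,-.034,.037)]),T([(-x,.034,.037),(x,.034,.037)]),T([(0,-.034,.037),(0,y,.037)])]
    return L
E
cat > a.py <<'E'
from h import *
import pickle
D=snaps();pickle.dump(D,open('D0.pkl','wb'))
O={'greenF':(dict(scene=(350,241),side=(301,219),wrist=(322,99)),.106),
'orange':(dict(scene=(300,235),side=(279,198),wrist=(404,191)),.106),
'salt':(dict(scene=(309,195),side=(335,193),wrist=(301,273)),.09),
'greenB':(dict(scene=(313,151),side=(382,173)),.106),
'emptyA':(dict(scene=(360,157),side=(412,197),wrist=(150,281)),.092),
'emptyB':(dict(scene=(357,193),side=(365,210),wrist=(213,199)),.092),
'redA':(dict(scene=(277,213),side=(296,189),wrist=(388,275)),.09),
'redB':(dict(scene=(402,196),side=(402,232),wrist=(139,146)),.09),
'honey':(dict(scene=(299,304),side=(202,219),wrist=(512,54)),.11)}
B={}
for k,(o,z) in O.items():
    a,ra=solve(D,o);b,rb=solve(D,o,z);B[k]=(*b,z)
    print(k,a.round(4),np.round(ra,1),b.round(4),np.round(rb,1))
# tray
tc=dict(scene=[(467,206),(516,238),(447,305),(400,263)])
print('tray corners',[solve(D,dict(scene=p),.044)[0].round(4).tolist() for p in tc['scene']])
pickle.dump(B,open('B.pkl','wb'))
E
python3 a.py
```

```text
greenF [0.6287 0.0984 0.1004] [ 0.3  0.8  0.6 -0.4  0.2  0.1] [0.6288 0.0981] [ 0.3 -1.1  0.4 -3.5  0.4 -0.4]
orange [0.6931 0.0283 0.1   ] [-1.1  0.4  0.2 -0.5 -0.3 -0.2] [0.692  0.0294] [-0.4 -1.5  0.4 -3.3  0.2 -0.6]
salt [ 0.611  -0.0457  0.0852] [ 0.4  0.7 -0.  -0.2 -0.   0.3] [ 0.6112 -0.0437] [ 0.9 -0.2 -0.5 -2.2  0.   0. ]
greenB [ 0.5387 -0.1264  0.0994] [-0.1  0.3  0.2 -0.2] [ 0.5398 -0.1213] [ 1.1 -0.4 -0.8 -2.5]
emptyA [ 0.4702 -0.0548  0.0883] [ 0.6  2.9 -0.1 -0.2 -0.1  0.4] [ 0.4717 -0.0533] [ 0.6  2.4 -0.9 -1.9 -0.5  0.4]
emptyB [0.5393 0.0202 0.0906] [ 2.1  3.6  0.2 -0.6  0.2  0.4] [0.5396 0.0205] [ 2.1  3.3 -0.  -1.3  0.1  0.3]
redA [ 0.6871 -0.0482  0.0844] [ 0.4  0.9  0.3 -0.3  0.1  0.2] [ 0.6863 -0.0458] [ 1.3 -0.4  0.2 -2.4  0.5 -0.1]
redB [0.4681 0.0682 0.0807] [-0.1  1.3 -0.4 -0.1 -0.5  0.2] [0.4721 0.0688] [-0.8 -0.6 -2.7 -5.3 -1.3 -0.5]
honey [0.7839 0.1471 0.1059] [-0.3  0.6  0.1 -0.6 -0.3 -0.1] [0.7826 0.1468] [ 0.1 -1.2  0.6 -2.9  0.8 -0.8]
tray corners [[0.3549, 0.1473], [0.3398, 0.2634], [0.5551, 0.2847], [0.5586, 0.1649]]
```

```bash
cat > b.py <<'E'
from h import *
import pickle
D=pickle.load(open('D0.pkl','rb'));B=pickle.load(open('B.pkl','rb'))
boxes=dict(scene=(250,130,280,185),side=(240,155,260,210),wrist=(20,0,440,330))
for n,(x,y,w,h) in boxes.items():
    im=D[n]['color'][:,:,::-1].copy()
    s=min(780/w,590/h)
    im=im[y:y+h,x:x+w];im=cv2.resize(im,None,fx=s,fy=s,interpolation=cv2.INTER_CUBIC)
    for k,(bx,by,bz) in B.items():
        for z,r in ((0,.0355 if k=='honey' else .02),(bz,.035 if k=='honey' else .0165 if k[0] in 'sre' else .021)):
            p=(proj(D[n],circ(bx,by,z,r),n=='wrist')+.5-[x,y])*s
            cv2.polylines(im,[p.astype(int)],True,(0,255,255) if z else (255,255,0),1,cv2.LINE_AA)
    if len(__import__('sys').argv)>1:
        a=list(map(float,__import__('sys').argv[1:4]))
        for l in tray_lines(*a): 
            p=(proj(D[n],l,n=='wrist')+.5-[x,y])*s
            cv2.polylines(im,[p.astype(int)],False,(0,255,0),1,cv2.LINE_AA)
    cv2.imwrite(f'pics/ov_{n}.png',im)
# bright tray
n='scene';im=D[n]['color'][195:315,385:530,::-1];im=np.clip((im/255.)**.4*255,0,255).astype(np.uint8);cv2.imwrite('pics/trayb.png',cv2.resize(im,None,fx=5,fy=4.8,interpolation=cv2.INTER_CUBIC))
E
python3 b.py .452 .215 1.666
```

```text
(no output)
```

View pics/ov_scene.png

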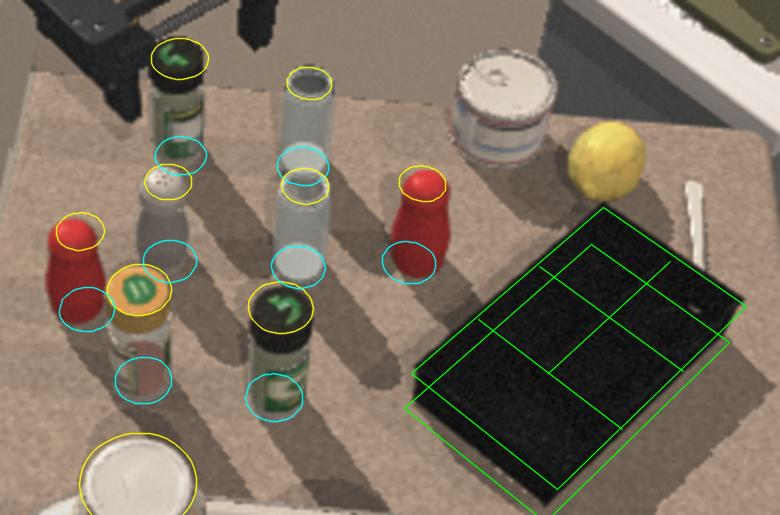

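View pics/ov_side.png

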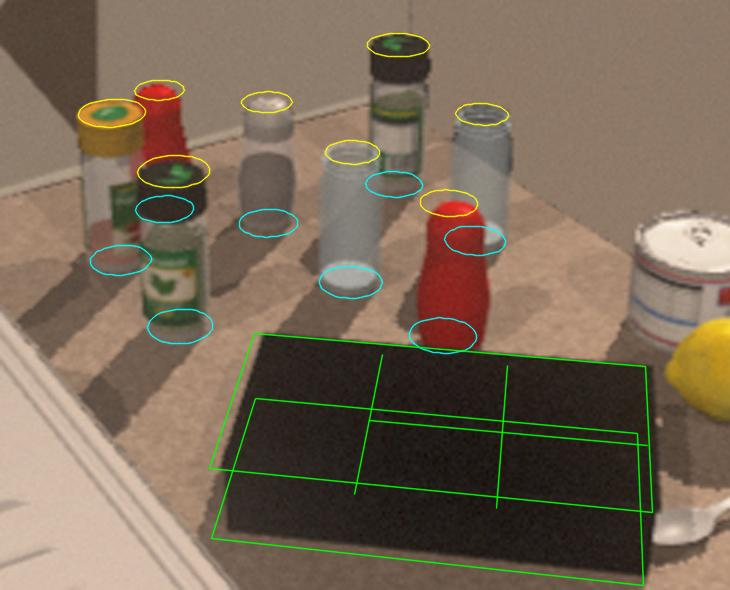

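View pics/ov_wrist.png

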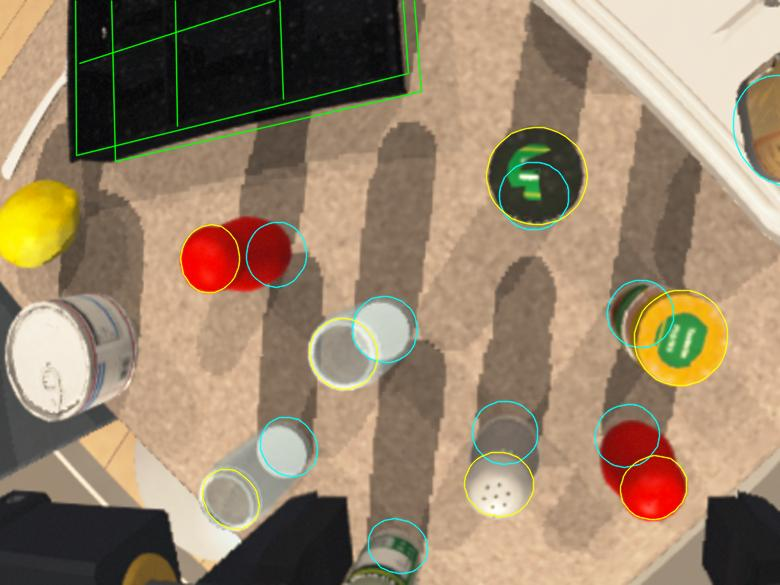

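View pics/trayb.png

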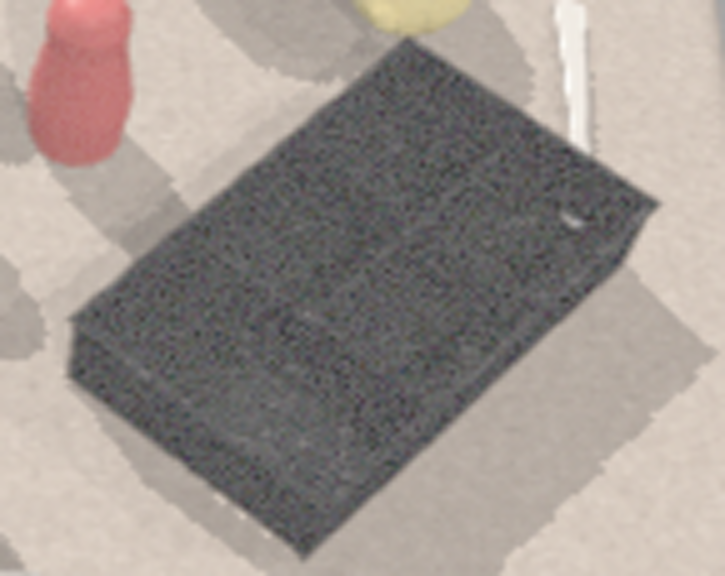

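```bash
cat > c.py <<'E'
from h import *
import pickle
D=pickle.load(open('D0.pkl','rb'))
x,y=.063,.106
A,Bc,C,Dc=(-x,-y),(-x,y),(x,y),(x,-y)
obs=[('scene',A,.044,(399.6,261.7)),('scene',Bc,.044,(466.6,203)),('scene',C,.044,(516.6,237.3)),('scene',A,0,(399,273.1)),('scene',C,0,(510,249.6)),('scene',Dc,0,(445.6,310.6)),
('side',A,.044,(332,275)),('side',Bc,.044,(470,286)),('side',C,.044,(473,334)),
('wrist',A,.044,(250,42)),('wrist',Bc,.044,(61,89)),('wrist',A,0,(249,51))]
def f(p,full=False):
    c,s=np.cos(p[2]),np.sin(p[2]);r=[]
    for n,(a,b),z,o in obs:
        r.append(proj(D[n],[p[0]+c*a-s*b,p[1]+s*a+c*b,z],n=='wrist')[0]-o)
    return np.concatenate(r)
r=least_squares(f,[.452,.215,1.66],loss='soft_l1');print(r.x,f(r.x).round(1).reshape(-1,2).tolist())
c,s=np.cos(r.x[2]),np.sin(r.x[2])
for a,b in [(0,-.067),(-.029,0),(.029,0),(-.029,.068),(.029,.068)]: print(a,b,(r.x[0]+c*a-s*b).round(4),(r.x[1]+s*a+c*b).round(4))
E
python3 c.py; python3 b.py $(python3 c.py | sed -n '1s/\[\([^]]*\)\].*/\1/p')
```

```text
[0.44904782 0.21332863 1.67351981] [[-1.7, 0.8], [-0.7, -0.3], [1.0, 0.6], [-3.6, 2.1], [1.6, 1.3], [0.7, 5.1], [-0.4, -1.9], [0.9, -1.8], [1.5, 2.1], [-2.6, -0.2], [-0.2, 0.7], [6.1, 1.2]]
0 -0.067 0.5157 0.2202
-0.029 0 0.452 0.1845
0.029 0 0.4461 0.2422
-0.029 0.068 0.3844 0.1775
0.029 0.068 0.3784 0.2352
```

View pics/ov_scene.png

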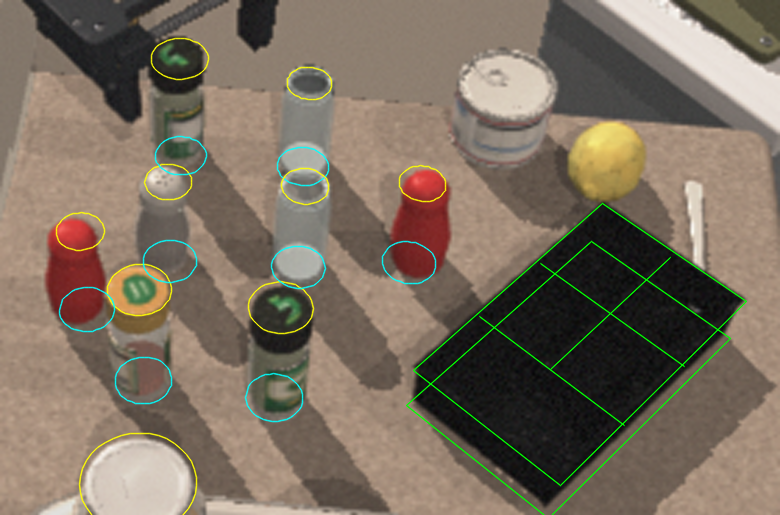

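View pics/ov_side.png

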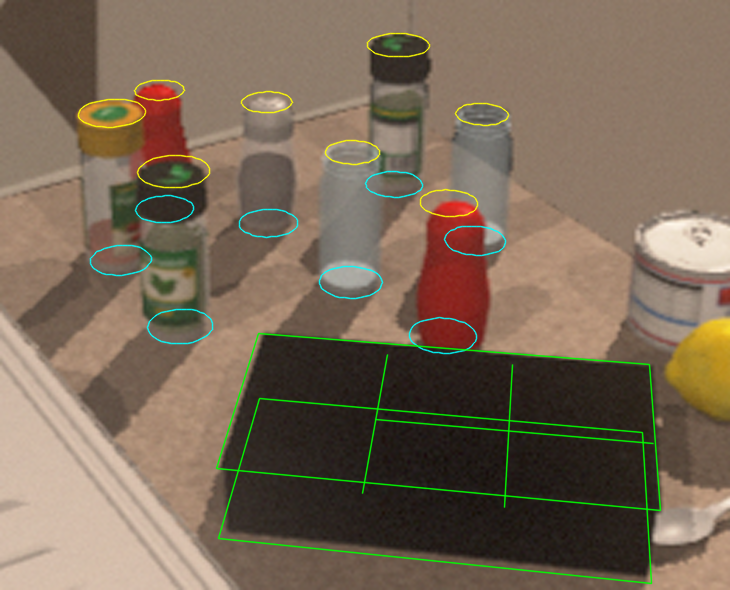

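```bash
python3 - <<'E'
from h import *
import pickle
D=pickle.load(open('D0.pkl','rb'))
for n,l in dict(scene=[(262,158),(240,250),(220,330)],wrist=[(640,85),(540,160),(440,250),(280,402),(100,245)],side=[(100,170+85),(250,215),(389,194)]).items():
    for p in l: print(n,p,solve(D,{n:p},0.)[0].round(3))
E
```

```text
scene (262, 158) [ 0.581 -0.26 ]
scene (240, 250) [ 0.764 -0.078]
scene (220, 330) [0.893 0.049]
wrist (640, 85) [1.069 0.181]
wrist (540, 160) [0.886 0.057]
wrist (440, 250) [ 0.763 -0.051]
wrist (280, 402) [ 0.576 -0.262]
wrist (100, 245) [ 0.36  -0.046]
side (100, 255) [1.007 0.139]
side (250, 215) [ 0.801 -0.08 ]
side (389, 194) [ 0.545 -0.249]
```

```bash
python3 - <<'E'
import pickle,cv2
D=pickle.load(open('D0.pkl','rb'))
a=cv2.resize(D['side']['color'][100:300,100:420,::-1],None,fx=2.4,fy=2.4)
cv2.imwrite('pics/wall.png',a)
E
```

```text
(no output)
```

View pics/wall.png

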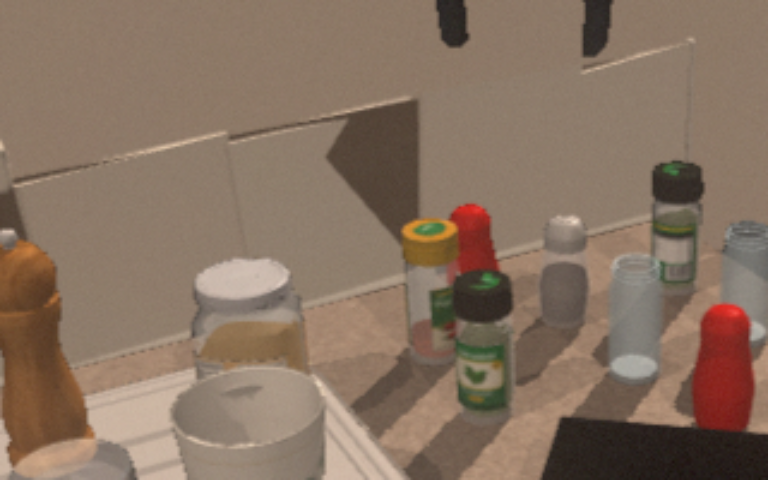

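The overlays fit to within about 3 mm. The wide compartment is the end nearest the jars, around (0.516, 0.220). The lidded jars are at (.629,.098), (.692,.029) and (.539,-.122), and the grey shaker is at (.611,-.044). I'll start with the front green jar.

```bash
python3 -m creep '[33,2,0,0,0,0,33,2,0,0,0,0,32,0,0,0,0,0,0,0,30,0,0,0,0,0,20,0,0,0]' 88 20; python3 -c "
from h import *
d=snapshot('wrist');im=d['color'][:,:,::-1].copy()
drawc(im,d,True,circ(.629,.098,.106,.021))
cv2.imwrite('pics/w1.png',im)"
```

```text
clock: 1.47
tool_pos: [0.6339, 0.0993, 0.1919]
eef_rot: [0.71, 0.705, 0.004, 0.004]
contact_force: [-0.1, -1.5, -0.7]
opening: 0.996
```

View pics/w1.png

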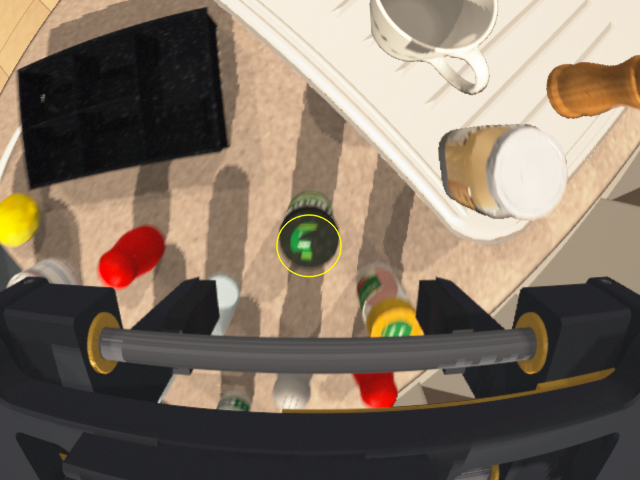

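```bash
python3 - <<'E'
from h import *
d=snapshot('wrist');D={'wrist':d};im=d['color'][:,:,::-1]
cv2.imwrite('pics/w2.png',cv2.resize(im[190:280,260:350],None,fx=6,fy=6,interpolation=cv2.INTER_CUBIC))
t=np.clip((im[0:200,0:240]/255.)**.5*255,0,255).astype(np.uint8)
cv2.imwrite('pics/w3.png',cv2.resize(t,None,fx=3,fy=3,interpolation=cv2.INTER_CUBIC))
print(get_state()['tool_pos'],get_state()['clock'])
for p in [(308,238),(310,236),(308,234)]:print(solve(D,{'wrist':p},.106)[0])
E
```

```text
[0.63240978 0.09984479 0.19066817] 1.5667
[0.62692268 0.1060326 ]
[0.62821795 0.10734661]
[0.62695419 0.10867695]
```

View pics/w2.png

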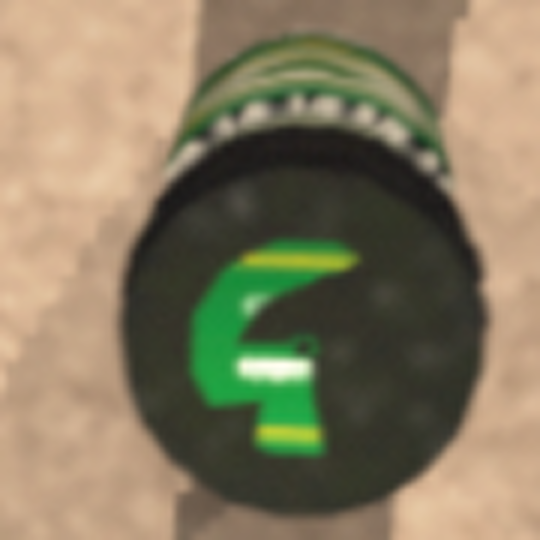

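View pics/w3.png

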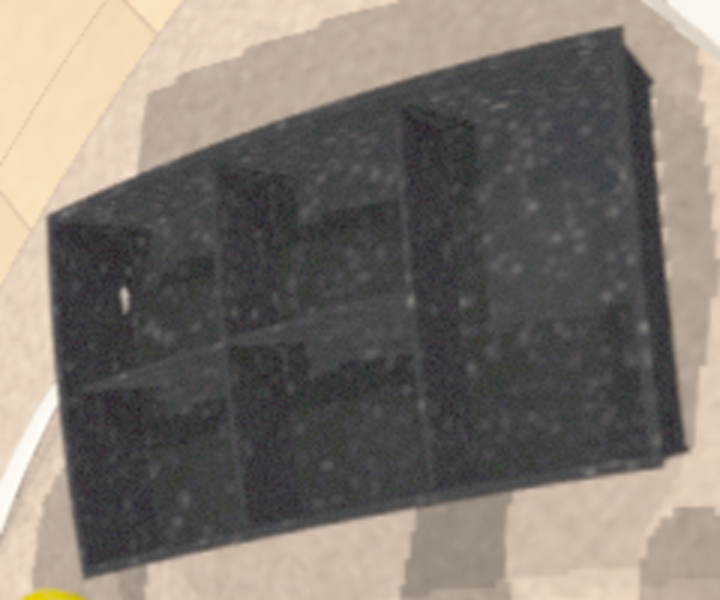

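```bash
python3 - <<'E'
from h import *
d=snapshot('wrist');D={'wrist':d}
print(solve(D,{'wrist':(310.5,246.7)},.106)[0])
x,y=.063,.106
obs=[((-x,-y),.044,(220.7,155)),((-x,y),.044,(28.3,191.7)),((x,y),.044,(16.7,71.7)),((x,-y),.044,(207.3,9.3)),((-x,-.034),.037,(143,165)),((0,-.034),.037,(138,98)),((0,.034),.037,(75,115))]
def f(p):
    c,s=np.cos(p[2]),np.sin(p[2])
    return np.concatenate([proj(d,[p[0]+c*a-s*b,p[1]+s*a+c*b,z],True)[0]-o for (a,b),z,o in obs])
r=least_squares(f,[.452,.215,1.66],loss='soft_l1');print(r.x,f(r.x).round(1).reshape(-1,2).tolist())
c,s=np.cos(r.x[2]),np.sin(r.x[2])
for a,b in [(0,-.067),(-.029,0),(.029,0),(-.029,.068),(.029,.068)]: print(a,b,(r.x[0]+c*a-s*b).round(4),(r.x[1]+s*a+c*b).round(4))
s=get_state();print(s['tool_pos'],R.from_quat(s['eef_rot']).as_matrix().round(3).tolist())
E
```

```text
[0.62852745 0.09847056]
[0.44549274 0.2092899  1.66197983] [[0.3, 1.1], [-0.7, 1.1], [-1.4, -0.5], [-0.0, -1.0], [2.0, 3.1], [-1.3, -0.9], [0.4, -1.2]]
0 -0.067 0.5122 0.2154
-0.029 0 0.4481 0.1804
0.029 0 0.4429 0.2382
-0.029 0.068 0.3804 0.1742
0.029 0.068 0.3751 0.232
[0.63360201 0.09865432 0.19238228] [[0.008, 1.0, 0.01], [1.0, -0.008, 0.001], [0.001, 0.01, -1.0]]
```

The jar is at (.6285,.0985). The tray's wide compartment shows clearly at the +x end, with the four small ones towards −x. Going down on the jar now.

```bash
python3 -m creep '[0,-5,30,0,0,0,0,0,38,0,0,0,0,0,35,0,0,0,0,0,14,0,0,0,0,0,0,0,0,0]' 88 20
```

```text
clock: 2.03
tool_pos: [0.6392, 0.0951, 0.0812]
eef_rot: [0.712, 0.702, 0.011, 0.01]
contact_force: [0.5, 0.3, 0.3]
opening: 0.999
```

```bash
cat > go.py <<'E'
# prints the tool-frame shift(mm)/turn(deg) from measured pose to target: x y z yaw(deg; 0 = jaws along world x)
from h import *
import sys
def delta(x,y,z,yaw=0):
    P=[];Q=[]
    s=get_state();Rm=R.from_quat(s['eef_rot'])
    T=R.from_euler('z',yaw,degrees=True)*R.from_matrix([[0,1,0],[1,0,0],[0,0,-1.]])
    return s,(Rm.inv().apply(np.array([x,y,z])-s['tool_pos'])*1000).round(1).tolist(),np.degrees((Rm.inv()*T).as_rotvec()).round(2).tolist()
if __name__=='__main__':
    s,t,w=delta(*map(float,sys.argv[1:]));print(s['tool_pos'].round(4),'shift',t,'turn',w,'op',round(s['opening']*88.1,1),'F',s['contact_force'].round(1),'t',s['clock'])
E
python3 go.py .6285 .0985 .072
```

```text
[0.6392 0.0951 0.0812] shift [3.2, -11.0, 8.9] turn [1.63, -0.08, -0.88] op 88.1 F [0.5 0.3 0.3] t 2.0333
```

```bash
python3 -m creep '[3,-11,9,1.6,0,-0.9,0,0,0,0,0,0]' 88 20;python3 go.py .6285 .0985 .072
```

```text
clock: 2.2
tool_pos: [0.6293, 0.097, 0.0735]
eef_rot: [0.707, 0.707, 0.0, -0.0]
contact_force: [-0.2, 0.2, 0.0]
opening: 0.999
[0.6293 0.097  0.0735] shift [1.5, -0.8, 1.5] turn [0.04, -0.04, -0.04] op 88.0 F [-0.2  0.2  0. ] t 2.2
```

```bash
python3 -m creep '[1.5,0,1,0,0,0,0,0,0,0,0,0,0,0,0,0,0,0,0,0,0,0,0,0,0,0,0,0,0,0]' 30 20; python3 -m creep '[0,0,0,0,0,0,0,0,0,0,0,0,0,0,0,0,0,0]'; python3 go.py .6285 .0985 .072;python3 -c "
from h import *
d=snapshot('side');cv2.imwrite('pics/s1.png',cv2.resize(d['color'][120:360,150:470,::-1],None,fx=2.4,fy=2.4))"
```

```text
clock: 2.62
tool_pos: [0.6334, 0.0989, 0.0785]
eef_rot: [0.708, 0.706, 0.005, 0.003]
contact_force: [-0.6, -0.1, -0.0]
opening: 0.64
clock: 2.87
tool_pos: [0.6338, 0.099, 0.0795]
eef_rot: [0.708, 0.707, 0.005, 0.003]
contact_force: [0.3, -0.0, -1.9]
opening: 0.46
[0.6338 0.099  0.0795] shift [-0.6, -5.4, 7.5] turn [0.66, -0.17, -0.1] op 40.5 F [ 0.3 -0.  -1.9] t 2.8667
```

View pics/s1.png

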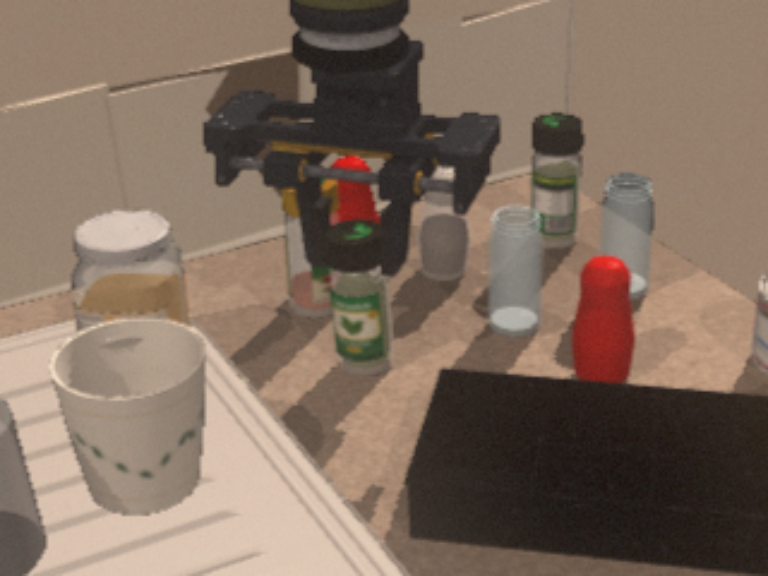

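```bash
python3 -m creep '[0,0,-10,0,0,0,0,0,-15,0,0,0,0,0,-20,0,0,0,0,0,-20,0,0,0]'; python3 go.py .6285 .0985 .072;python3 -c "
from h import *
d=snapshot('side');cv2.imwrite('pics/s2.png',cv2.resize(d['color'][120:360,150:470,::-1],None,fx=2.,fy=2.))"
```

```text
clock: 3.25
tool_pos: [0.6289, 0.0979, 0.1424]
eef_rot: [0.708, 0.707, -0.0, -0.0]
contact_force: [0.6, 0.3, -1.3]
opening: 0.454
[0.6289 0.0979 0.1424] shift [0.6, -0.4, 70.4] turn [-0.02, -0.01, -0.07] op 40.0 F [ 0.6  0.3 -1.3] t 3.25
```

View pics/s2.png

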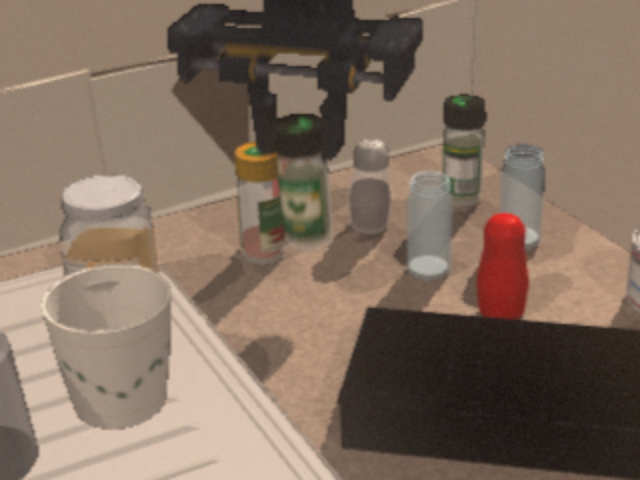

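The side view shows the front green jar held and lifted off the worktop, hanging upright. I'll carry it to the far outer compartment.

```bash
python3 -m creep '[5,-10,-25,0,0,0,17,-32,0,0,0,0,17,-32,0,0,0,0,17,-32,0,0,0,0,17,-32,0,0,0,0]'; python3 go.py .374 .233 .16
```

```text
clock: 3.72
tool_pos: [0.5001, 0.1678, 0.1742]
eef_rot: [0.713, 0.701, 0.009, 0.008]
contact_force: [-0.4, 2.1, -1.0]
opening: 0.456
[0.5001 0.1678 0.1742] shift [62.9, -127.5, 11.3] turn [1.39, -0.12, -1.01] op 40.2 F [-0.4  2.1 -1. ] t 3.7167
```

```bash
python3 -m creep '[16,-32,0,0.7,0,-0.5,16,-32,0,0.7,0,-0.5,16,-32,3,0,0,0,13,-25,5,0,0,0]'; python3 go.py .374 .233 .16
```

```text
clock: 4.05
tool_pos: [0.3732, 0.2328, 0.1669]
eef_rot: [0.707, 0.707, 0.003, -0.001]
contact_force: [-0.2, -0.1, -0.2]
opening: 0.457
[0.3732 0.2328 0.1669] shift [0.1, 0.7, 6.9] turn [0.1, -0.32, 0.03] op 40.3 F [-0.2 -0.1 -0.2] t 4.05
```

```bash
cat > look.py <<'E'
from h import *
import sys
tag=sys.argv[1]; tr=(.447,.211,1.667)
ims=[]
for n,(x,y,w,h) in dict(scene=(370,110,170,210),wrist=(100,50,400,300),side=(270,180,260,190)).items():
    if n not in sys.argv[2:]: continue
    d=snapshot(n);im=d['color'][:,:,::-1].copy()
    im=np.clip((im/255.)**.6*255,0,255).astype(np.uint8)
    s=min(780/w,580/h)
    im=cv2.resize(im[y:y+h,x:x+w],None,fx=s,fy=s,interpolation=cv2.INTER_CUBIC)
    for l in tray_lines(*tr):
        p=(proj(d,l,n=='wrist')+.5-[x,y])*s
        cv2.polylines(im,[p.astype(int)],False,(0,255,0),1,cv2.LINE_AA)
    cv2.imwrite(f'pics/{tag}_{n}.png',im)
E
python3 look.py p1 scene wrist; python3 go.py .374 .233 .16
```

```text
[0.3704 0.234  0.1663] shift [-1.1, 3.6, 6.3] turn [-0.14, -0.24, 0.46] op 40.5 F [ 0.5  0.3 -1. ] t 4.15
```

View pics/p1_scene.png

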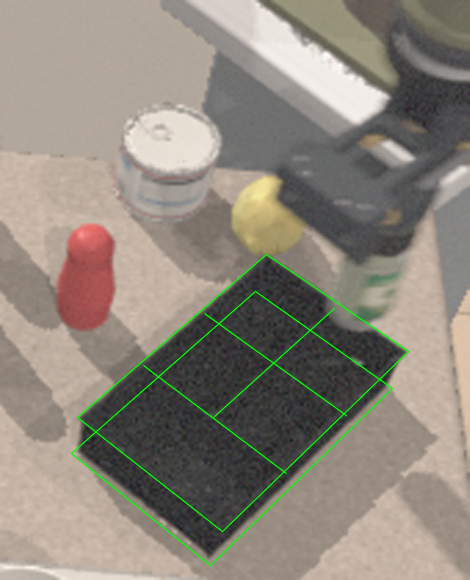

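View pics/p1_wrist.png

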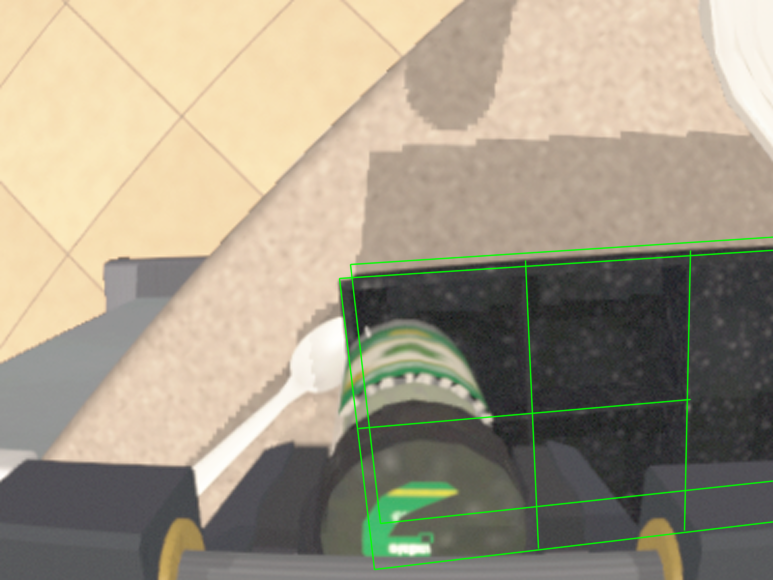

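```bash
python3 -m creep '[-2,1,16,0,0,0.4,0,0,20,0,0,0,0,0,20,0,0,0,0,0,13,0,0,0]'; python3 go.py .372 .232 .083
```

```text
clock: 4.48
tool_pos: [0.3754, 0.2357, 0.0986]
eef_rot: [0.706, 0.709, 0.007, -0.001]
contact_force: [1.1, 0.0, -1.1]
opening: 0.454
[0.3754 0.2357 0.0986] shift [-3.9, -3.5, 15.6] turn [0.46, -0.66, 0.24] op 40.0 F [ 1.1  0.  -1.1] t 4.4833
```

```bash
python3 -m creep '[-4,-3.5,7,0.4,-0.6,0.2,0,0,4,0,0,0]'; python3 go.py .372 .232 .083
```

```text
clock: 4.65
tool_pos: [0.3728, 0.2309, 0.0856]
eef_rot: [0.707, 0.707, -0.0, 0.0]
contact_force: [0.3, 0.6, -1.4]
opening: 0.457
[0.3728 0.2309 0.0856] shift [1.1, -0.8, 2.6] turn [0.01, 0.05, -0.05] op 40.3 F [ 0.3  0.6 -1.4] t 4.65
```

```bash
python3 -m creep '[1,-0.5,2,0,0,0,0,0,1,0,0,0]'; python3 go.py .372 .232 .083;python3 -m creep '[0,0,2,0,0,0]';python3 go.py .372 .232 .083; python3 look.py p2 scene wrist
```

```text
clock: 4.82
tool_pos: [0.3732, 0.2316, 0.0823]
eef_rot: [0.708, 0.706, -0.0, 0.001]
contact_force: [0.4, 0.4, -0.6]
opening: 0.455
[0.3732 0.2316 0.0823] shift [0.4, -1.2, -0.7] turn [0.03, 0.07, -0.12] op 40.0 F [ 0.4  0.4 -0.6] t 4.8167
clock: 4.9
tool_pos: [0.3728, 0.2315, 0.0812]
eef_rot: [0.708, 0.706, -0.0, 0.001]
contact_force: [-7.9, 1.1, 29.6]
opening: 0.454
[0.3728 0.2315 0.0812] shift [0.5, -0.8, -1.8] turn [0.02, 0.08, -0.12] op 40.0 F [-7.9  1.1 29.6] t 4.9
```

View pics/p2_scene.png

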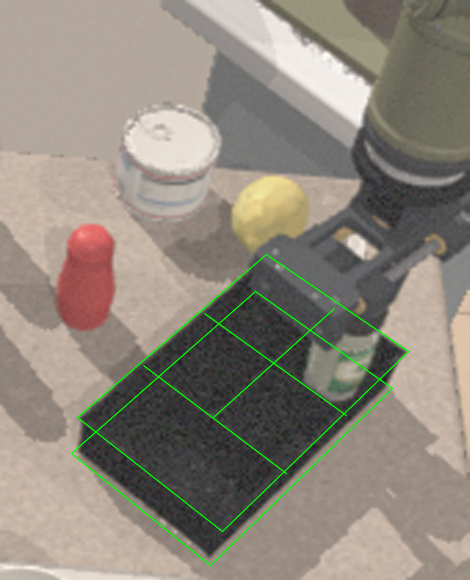

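View pics/p2_wrist.png

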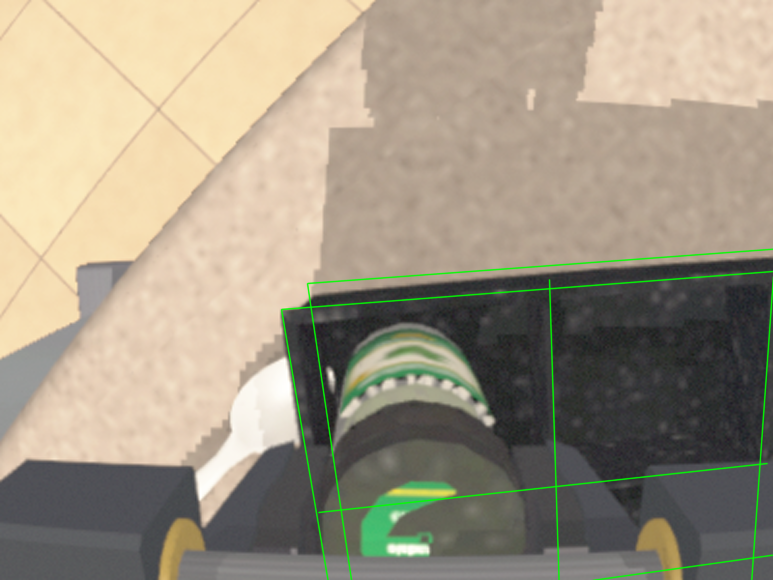

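The force jumped at TCP z 0.081, which is floor level, and the jar sits inside the compartment. Releasing it.

```bash
python3 -m creep '[0,0,-0.5,0,0,0,0,0,0,0,0,0,0,0,0,0,0,0]' 62; python3 go.py .373 .232 .083
```

```text
clock: 5.25
tool_pos: [0.3732, 0.2321, 0.0839]
eef_rot: [0.708, 0.707, 0.001, 0.001]
contact_force: [0.9, -0.1, -0.6]
opening: 0.659
[0.3732 0.2321 0.0839] shift [-0.1, -0.2, 0.9] turn [0.17, -0.08, -0.09] op 58.1 F [ 0.9 -0.1 -0.6] t 5.25
```

```bash
python3 -m creep '[0,0,-20,0,0,0,0,0,-35,0,0,0,0,0,-35,0,0,0,-20,30,-20,0,0,0,-21,33,0,0,0,0]' 88; python3 look.py p3 scene wrist;  python3 go.py .692 .029 .19
```

```text
clock: 5.67
tool_pos: [0.4321, 0.196, 0.1986]
eef_rot: [0.702, 0.712, 0.0, -0.001]
contact_force: [0.8, 0.1, -0.1]
opening: 0.993
[0.4366 0.1914 0.1964] shift [-162.7, 255.1, 6.8] turn [0.07, 0.06, 0.08] op 87.9 F [ 0.4 -0.2  0.5] t 5.7667
```

View pics/p3_wrist.png

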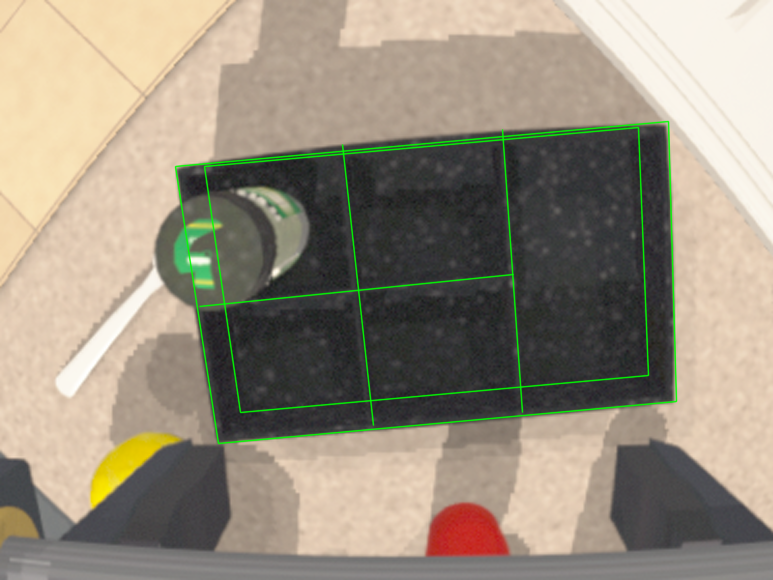

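The first jar stands upright in its compartment, and the tray fit (.447,.211) is right on here. Next is the orange-lid jar.

```bash
python3 -m creep '[-20,32,0,0,0,0,-20,32,0,0,0,0,-20,32,0,0,0,0,-20,32,0,0,0,0,-20,32,0,0,0,0]' 88;python3 go.py .692 .029 .19
```

```text
clock: 6.18
tool_pos: [0.5926, 0.0964, 0.1961]
eef_rot: [0.702, 0.712, -0.001, -0.003]
contact_force: [0.5, 0.5, -0.3]
opening: 0.996
[0.5926 0.0964 0.1961] shift [-68.8, 98.5, 5.4] turn [-0.31, -0.14, 0.82] op 87.7 F [ 0.5  0.5 -0.3] t 6.1833
```

```bash
python3 -m creep '[-23,33,0,0,0,0.4,-23,33,0,0,0,0.4,-20,30,0,0,0,0,0,0,4,0,0,0]' 88;python3 go.py .692 .029 .072; python3 -c "
from h import *
d=snapshot('wrist');im=d['color'][:,:,::-1]
cv2.imwrite('pics/w5.png',cv2.resize(im[180:300,240:400],None,fx=4.8,fy=4.8,interpolation=cv2.INTER_CUBIC))
cv2.imwrite('pics/w5f.png',im)
print(proj(d,[[.692,.029,.106]],True))"
```

```text
clock: 6.52
tool_pos: [0.6975, 0.0208, 0.19]
eef_rot: [0.71, 0.704, -0.001, 0.0]
contact_force: [0.4, -2.0, -0.1]
opening: 0.996
[0.6975 0.0208 0.19  ] shift [8.4, -5.5, 118.0] turn [-0.05, 0.08, -0.51] op 87.8 F [ 0.4 -2.  -0.1] t 6.5167
[[308.81894219 232.23033272]]
```

View pics/w5f.png

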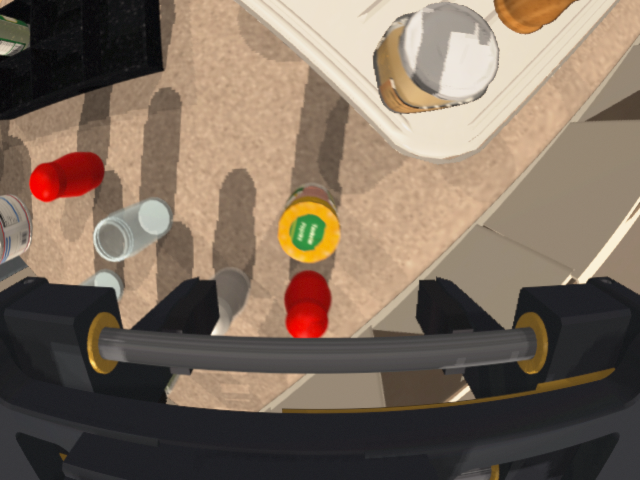

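View pics/w5.png

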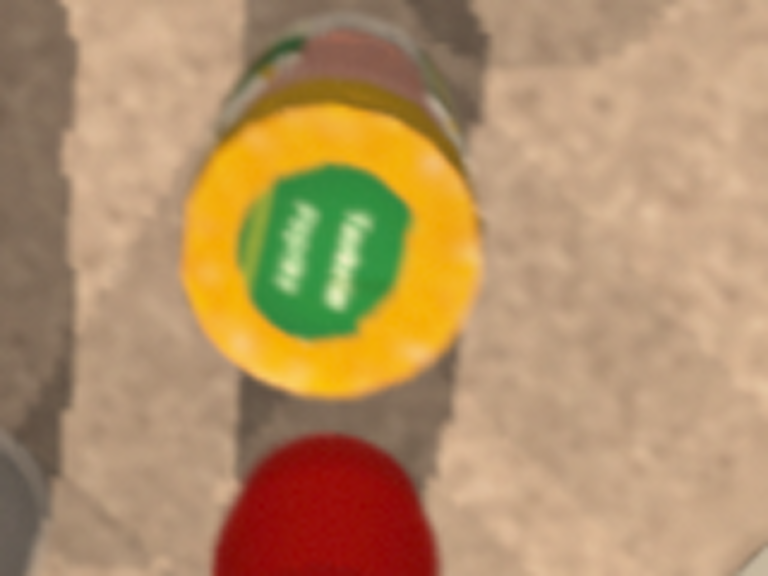

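The measured lid centre (309,232) matches the projection, so this is the orange jar at (.692,.029). Descending.

```bash
python3 -m creep '[8,-6,20,0,0,-0.5,0,0,35,0,0,0,0,0,35,0,0,0,0,0,15,0,0,0]' 88;python3 go.py .692 .029 .072
```

```text
clock: 6.9
tool_pos: [0.6876, 0.0361, 0.0834]
eef_rot: [0.706, 0.708, 0.001, -0.002]
contact_force: [-0.3, -0.7, -1.0]
opening: 0.996
[0.6876 0.0361 0.0834] shift [-7.1, 4.4, 11.4] turn [-0.03, -0.26, 0.14] op 87.7 F [-0.3 -0.7 -1. ] t 6.9
```

```bash
python3 -m creep '[-7,4,11,0,0,0,0,0,0,0,0,0]' 88;python3 go.py .692 .029 .071
```

```text
clock: 7.07
tool_pos: [0.6863, 0.0315, 0.0672]
eef_rot: [0.705, 0.709, -0.002, -0.006]
contact_force: [0.0, -1.0, 0.6]
opening: 0.994
[0.6863 0.0315 0.0672] shift [-2.5, 5.7, -3.9] turn [-0.64, -0.28, 0.37] op 87.6 F [ 0.  -1.   0.6] t 7.0667
```

```bash
python3 -m creep '[-2.5,6,-4,-0.6,0,0,0,0,0,0,0,0,0,0,0,0,0,0,0,0,0,0,0,0,0,0,0,0,0,0]' 30 20; python3 -m creep '[0,0,0,0,0,0,0,0,0,0,0,0]'; python3 -m creep '[0,0,0,0,0,0,0,0,0,0,0,0]'; python3 go.py .692 .029 .072
```

```text
clock: 7.48
tool_pos: [0.6947, 0.0305, 0.076]
eef_rot: [0.705, 0.71, 0.004, -0.0]
contact_force: [-0.3, 0.1, 0.2]
opening: 0.642
clock: 7.65
tool_pos: [0.6957, 0.0306, 0.0778]
eef_rot: [0.705, 0.709, 0.006, 0.001]
contact_force: [-1.1, 0.2, 0.1]
opening: 0.493
clock: 7.82
tool_pos: [0.6958, 0.0307, 0.0783]
eef_rot: [0.705, 0.709, 0.006, 0.001]
contact_force: [-0.1, 0.3, -1.3]
opening: 0.457
[0.6958 0.0307 0.0783] shift [-1.7, -3.9, 6.2] turn [0.53, -0.41, 0.39] op 40.3 F [-0.1  0.3 -1.3] t 7.8167
```

```bash
python3 -m creep '[0,0,-10,0,0,0,0,0,-25,0,0,0,0,0,-35,0,0,0,0,0,-25,0,0,0]'; python3 go.py .449 .240 .175
```

```text
clock: 8.15
tool_pos: [0.6895, 0.0296, 0.1698]
eef_rot: [0.704, 0.71, -0.001, -0.005]
contact_force: [0.7, 1.3, -0.5]
opening: 0.462
[0.6895 0.0296 0.1698] shift [212.3, -238.9, -2.3] turn [-0.42, -0.32, 0.44] op 40.7 F [ 0.7  1.3 -0.5] t 8.15
```

```bash
python3 -m creep '[15,-17,-5,-0.4,-0.3,0.4,25,-28,0,0,0,0,25,-28,0,0,0,0,25,-28,0,0,0,0,25,-28,0,0,0,0]'; python3 go.py .449 .240 .165
```

```text
clock: 8.57
tool_pos: [0.5695, 0.1384, 0.1844]
eef_rot: [0.714, 0.7, 0.008, 0.01]
contact_force: [0.6, 1.0, -0.5]
opening: 0.463
[0.5695 0.1384 0.1844] shift [99.3, -122.9, 15.9] turn [1.53, 0.15, -1.08] op 40.8 F [ 0.6  1.  -0.5] t 8.5667
```

```bash
python3 -m creep '[25,-31,0,0.8,0,-0.5,25,-31,2,0.8,0,-0.5,25,-31,4,0,0,0,18,-24,4,0,0,0]'; python3 go.py .449 .240 .165
```

```text
clock: 8.9
tool_pos: [0.4481, 0.2381, 0.1768]
eef_rot: [0.707, 0.707, 0.002, 0.0]
contact_force: [0.8, -0.7, -0.5]
opening: 0.462
[0.4481 0.2381 0.1768] shift [1.9, 0.9, 11.8] turn [0.16, -0.1, -0.02] op 40.7 F [ 0.8 -0.7 -0.5] t 8.9
```

```bash
python3 -m creep '[2,1,15,0,0,0,0,0,17,0,0,0,0,0,10,0,0,0,0,0,5,0,0,0]'; python3 go.py .449 .240 .082; python3 look.py p4 scene wrist
```

```text
clock: 9.23
tool_pos: [0.4417, 0.2504, 0.1323]
eef_rot: [0.701, 0.713, 0.004, -0.002]
contact_force: [-0.6, 0.6, -0.4]
opening: 0.466
[0.4417 0.2504 0.1323] shift [-11.0, 7.0, 50.2] turn [0.16, -0.53, 1.01] op 41.1 F [-0.6  0.6 -0.4] t 9.2333
```

View pics/p4_wrist.png

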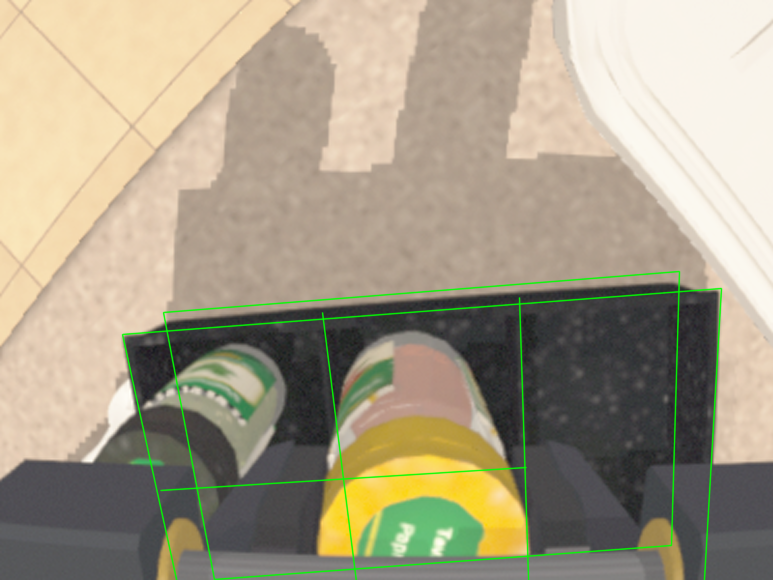

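View pics/p4_scene.png

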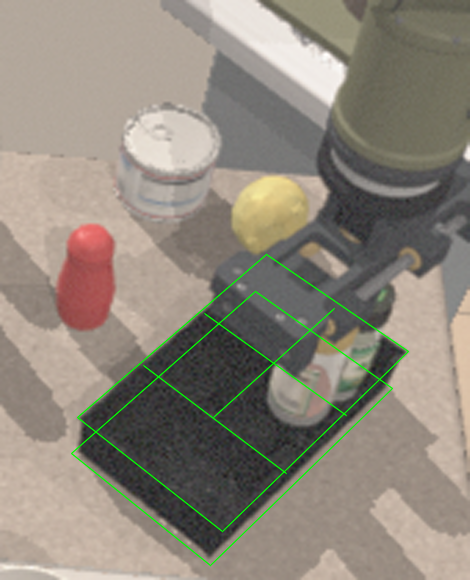

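```bash
python3 -m creep '[-11,7,0,0.2,-0.5,1,0,0,0,0,0,0]'; python3 go.py .449 .239 .1
```

```text
clock: 9.5
tool_pos: [0.4506, 0.2379, 0.1335]
eef_rot: [0.708, 0.706, -0.0, 0.0]
contact_force: [0.0, -1.1, -0.5]
opening: 0.46
[0.4506 0.2379 0.1335] shift [1.1, -1.6, 33.5] turn [0.01, 0.03, -0.16] op 40.5 F [ 0.  -1.1 -0.5] t 9.5
```

```bash
python3 -m creep '[1,-1,17,0,0,0,0,0,15,0,0,0,0,0,0,0,0,0]'; python3 go.py .449 .239 .082
```

```text
clock: 9.75
tool_pos: [0.4544, 0.2374, 0.1036]
eef_rot: [0.711, 0.704, 0.003, 0.002]
contact_force: [0.2, -1.0, -1.4]
opening: 0.459
[0.4544 0.2374 0.1036] shift [1.5, -5.5, 21.5] turn [0.43, -0.12, -0.55] op 40.5 F [ 0.2 -1.  -1.4] t 9.75
```

```bash
python3 -m creep '[1.5,-5.5,12,0.4,-0.1,-0.5,0,0,5,0,0,0]'; python3 go.py .449 .239 .082
```

```text
clock: 9.92
tool_pos: [0.4512, 0.2383, 0.0881]
eef_rot: [0.709, 0.706, 0.002, 0.001]
contact_force: [-0.0, -0.3, -0.3]
opening: 0.459
[0.4512 0.2383 0.0881] shift [0.7, -2.2, 6.1] turn [0.21, -0.08, -0.23] op 40.4 F [-0.  -0.3 -0.3] t 9.9167
```

```bash
python3 -m creep '[0.5,-2,4,0.2,0,-0.2,0,0,2,0,0,0]'; python3 go.py .449 .239 .082
```

```text
clock: 10.08
tool_pos: [0.4504, 0.2384, 0.0828]
eef_rot: [0.708, 0.706, 0.001, -0.0]
contact_force: [-0.6, -0.5, -1.4]
opening: 0.456
[0.4504 0.2384 0.0828] shift [0.6, -1.5, 0.8] turn [0.1, -0.1, -0.13] op 40.2 F [-0.6 -0.5 -1.4] t 10.0833
```

```bash
python3 -m creep '[0,-1,1.5,0,0,0]'; python3 -m creep '[0,0,1.5,0,0,0]'; python3 go.py .449 .239 .082; python3 look.py p5 scene wrist
```

```text
clock: 10.17
tool_pos: [0.4502, 0.2383, 0.0816]
eef_rot: [0.708, 0.706, 0.002, 0.0]
contact_force: [0.1, 0.0, -1.3]
opening: 0.462
clock: 10.25
tool_pos: [0.4503, 0.2383, 0.0805]
eef_rot: [0.708, 0.706, 0.002, 0.0]
contact_force: [0.5, 0.6, -0.5]
opening: 0.46
[0.4503 0.2383 0.0805] shift [0.7, -1.3, -1.5] turn [0.19, -0.14, -0.18] op 40.5 F [ 0.5  0.6 -0.5] t 10.25
```

View pics/p5_wrist.png

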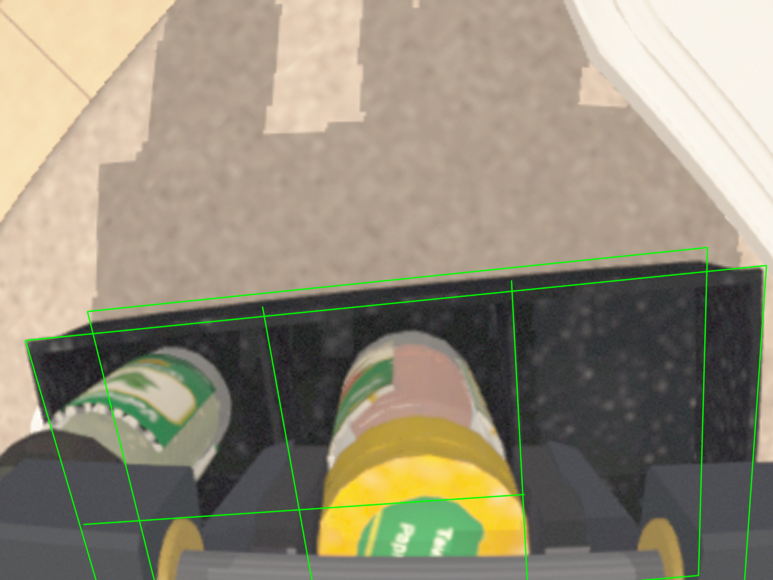

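```bash
python3 -m creep '[0,-1,2,0,0,0]'; python3 go.py .449 .239 .082;
```

```text
clock: 10.43
tool_pos: [0.4498, 0.2386, 0.0797]
eef_rot: [0.708, 0.706, 0.003, 0.001]
contact_force: [-4.4, -1.2, 27.8]
opening: 0.458
[0.4498 0.2386 0.0797] shift [0.4, -0.8, -2.3] turn [0.26, -0.17, -0.19] op 40.4 F [-4.4 -1.2 27.8] t 10.4333
```

```bash
python3 -m creep '[0,0,1.5,0,0,0]'; python3 go.py .449 .239 .082;
```

```text
clock: 10.52
tool_pos: [0.4496, 0.2388, 0.0798]
eef_rot: [0.708, 0.706, 0.003, 0.001]
contact_force: [-4.5, -1.2, 18.4]
opening: 0.46
[0.4496 0.2388 0.0798] shift [0.2, -0.6, -2.2] turn [0.3, -0.19, -0.18] op 40.5 F [-4.5 -1.2 18.4] t 10.5167
```

Contact with the floor. I'll open only partway to 60 mm, then go up.

```bash
python3 -m creep '[0,0,-0.5,0,0,0,0,0,0,0,0,0,0,0,0,0,0,0]' 60;python3 -m creep '[0,0,-10,0,0,0,0,0,-30,0,0,0,0,0,-35,0,0,0,0,0,-30,0,0,0]' 60; python3 go.py .541 -.122 .19; python3 look.py p6 scene wrist
```

```text
clock: 10.77
tool_pos: [0.4501, 0.2394, 0.082]
eef_rot: [0.708, 0.706, 0.004, 0.001]
contact_force: [0.3, 0.5, -0.4]
opening: 0.663
clock: 11.1
tool_pos: [0.4461, 0.237, 0.186]
eef_rot: [0.708, 0.706, -0.002, -0.0]
contact_force: [0.5, 0.3, -0.2]
opening: 0.683
[0.4461 0.237  0.186 ] shift [-358.8, 95.5, -3.3] turn [-0.22, 0.16, -0.1] op 60.1 F [ 0.5  0.3 -0.2] t 11.1
```

View pics/p6_wrist.png

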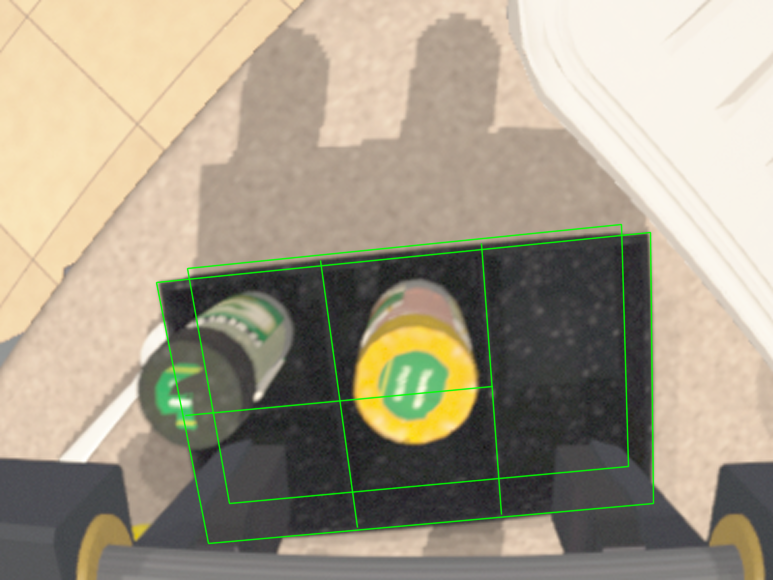

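Both jars stand in separate compartments. Next is the back black-lid jar at (.539,−.123).

```bash
python3 -m creep '[-20,5,-5,0,0,0,-36,9,0,0,0,0,-36,9,0,0,0,0,-36,9,0,0,0,0,-36,9,0,0,0,0]' 88; python3 go.py .540 -.123 .19
```

```text
clock: 11.62
tool_pos: [0.4908, 0.0818, 0.1949]
eef_rot: [0.7, 0.714, 0.008, -0.001]
contact_force: [1.1, -1.0, -0.6]
opening: 0.996
[0.4908 0.0818 0.1949] shift [-205.7, 45.3, 2.7] turn [0.52, -0.75, 1.08] op 87.8 F [ 1.1 -1.  -0.6] t 11.6167
```

```bash
python3 -m creep '[-36,9,0,0.3,-0.4,0.5,-36,9,0,0.2,-0.4,0.5,-36,9,0,0,0,0,-36,9,0,0,0,0,-30,8,0,0,0,0]' 88; python3 -m creep '[-8,2,0,0,0,0,0,0,0,0,0,0]'; python3 go.py .540 -.123 .19; python3 -c "
from h import *
d=snapshot('wrist');im=d['color'][:,:,::-1]
cv2.imwrite('pics/w7.png',im);print(proj(d,[[.540,-.123,.106]],True))"
```

```text
clock: 12.03
tool_pos: [0.5349, -0.1027, 0.1927]
eef_rot: [0.707, 0.707, -0.002, -0.001]
contact_force: [0.7, 0.6, 0.7]
opening: 0.996
clock: 12.2
tool_pos: [0.5368, -0.121, 0.1916]
eef_rot: [0.712, 0.702, -0.004, 0.001]
contact_force: [-0.6, 0.7, 0.4]
opening: 1.001
[ 0.5368 -0.121   0.1916] shift [-2.0, 3.3, 1.6] turn [-0.29, 0.41, -0.79] op 88.2 F [-0.6  0.7  0.4] t 12.2
[[323.09445986 246.04220129]]
```

View pics/w7.png

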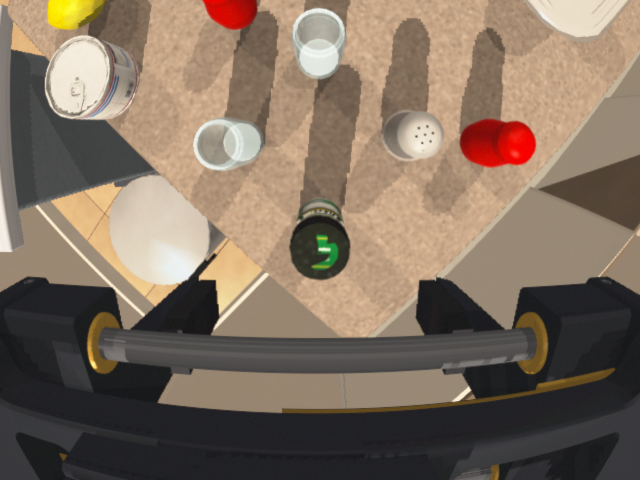

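The jar lid is at (320,247) and the projection was (323,246). I'll use (.5385,−.1235) and descend.

```bash
python3 -m creep '[-2,2,20,-0.2,0.3,-0.6,0,0,35,0,0,0,0,0,30,0,0,0,0,0,10,0,0,0,0,0,0,0,0,0]' 88; python3 go.py .5385 -.1235 .072
```

```text
clock: 12.67
tool_pos: [0.5393, -0.1108, 0.0946]
eef_rot: [0.704, 0.711, 0.002, -0.001]
contact_force: [0.3, -0.6, 0.1]
opening: 1.0
[ 0.5393 -0.1108  0.0946] shift [-12.8, -0.9, 22.6] turn [0.11, -0.29, 0.56] op 88.1 F [ 0.3 -0.6  0.1] t 12.6667
```

```bash
python3 -m creep '[-13,-1,20,0,-0.3,0.5,0,0,3,0,0,0]' 88; python3 go.py .5385 -.1235 .072
```

```text
clock: 12.83
tool_pos: [0.5385, -0.1185, 0.0717]
eef_rot: [0.704, 0.71, 0.001, -0.0]
contact_force: [-0.1, 0.2, 0.4]
opening: 1.002
[ 0.5385 -0.1185  0.0717] shift [-5.0, 0.0, -0.3] turn [0.08, -0.16, 0.45] op 88.3 F [-0.1  0.2  0.4] t 12.8333
```

```bash
python3 -m creep '[-5,0,1,0,0,0.4,0,0,0,0,0,0,0,0,0,0,0,0,0,0,0,0,0,0,0,0,0,0,0,0]' 30 20; python3 -m creep '[0,0,0,0,0,0,0,0,0,0,0,0]'; python3 -m creep '[0,0,0,0,0,0,0,0,0,0,0,0]'; python3 go.py .5385 -.1235 .072
```

```text
clock: 13.25
tool_pos: [0.5407, -0.1181, 0.0747]
eef_rot: [0.705, 0.709, 0.004, 0.0]
contact_force: [-0.2, -0.5, 0.9]
opening: 0.645
clock: 13.42
tool_pos: [0.5415, -0.1178, 0.0761]
eef_rot: [0.705, 0.709, 0.005, 0.001]
contact_force: [-0.7, -0.5, 0.6]
opening: 0.492
clock: 13.58
tool_pos: [0.5416, -0.1178, 0.0765]
eef_rot: [0.705, 0.709, 0.005, 0.001]
contact_force: [-0.2, -0.4, -1.3]
opening: 0.45
[ 0.5416 -0.1178  0.0765] shift [-5.7, -3.2, 4.4] turn [0.51, -0.34, 0.38] op 39.6 F [-0.2 -0.4 -1.3] t 13.5833
```

```bash
python3 -m creep '[0,0,-10,0.3,-0.2,0.3,0,0,-30,0,0,0,0,0,-40,0,0,0,0,0,-40,0,0,0,0,0,-18,0,0,0]'; python3 go.py .452 .187 .215; python3 -c "
from h import *
d=snapshot('wrist');im=d['color'][:,:,::-1]
cv2.imwrite('pics/w8.png',im)"
```

```text
clock: 14.0
tool_pos: [0.5369, -0.1175, 0.2136]
eef_rot: [0.706, 0.708, -0.003, -0.006]
contact_force: [0.4, 1.5, -0.6]
opening: 0.455
[ 0.5369 -0.1175  0.2136] shift [304.7, -84.3, 1.0] turn [-0.69, -0.27, 0.11] op 40.1 F [ 0.4  1.5 -0.6] t 14.0
```

View pics/w8.png

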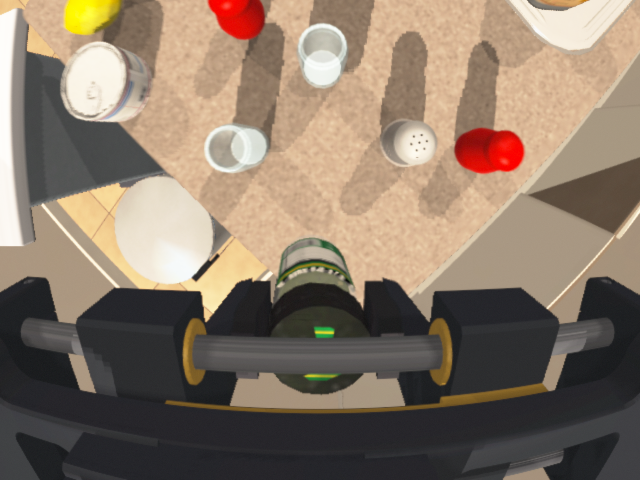

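The jar is held clear. Carrying it to the remaining near compartment.

```bash
python3 -m creep '[20,-5,-3,-0.5,-0.2,0,34,-9,0,0,0,0,34,-9,0,0,0,0,34,-9,0,0,0,0,34,-9,0,0,0,0]'; python3 go.py .452 .187 .2
```

```text
clock: 14.47
tool_pos: [0.4998, 0.0311, 0.2191]
eef_rot: [0.714, 0.7, 0.001, 0.006]
contact_force: [0.5, 0.5, -1.0]
opening: 0.456
[0.4998 0.0311 0.2191] shift [155.0, -51.2, 17.5] turn [0.52, 0.41, -1.19] op 40.1 F [ 0.5  0.5 -1. ] t 14.4667
```

```bash
python3 -m creep '[34,-11,0,0.3,0.2,-0.6,34,-11,0,0.2,0.2,-0.6,34,-11,0,0,0,0,30,-10,5,0,0,0,10,-4,5,0,0,0]'; python3 -m creep '[0,0,3,0,0,0,0,0,3,0,0,0]';python3 go.py .452 .187 .14
```

```text
clock: 14.88
tool_pos: [0.4485, 0.185, 0.2069]
eef_rot: [0.705, 0.71, 0.001, -0.002]
contact_force: [-0.4, -0.5, -0.4]
opening: 0.455
clock: 15.05
tool_pos: [0.4462, 0.1887, 0.1996]
eef_rot: [0.702, 0.712, 0.0, -0.003]
contact_force: [0.3, -0.6, -1.5]
opening: 0.453
[0.4462 0.1887 0.1996] shift [-2.0, 6.0, 59.5] turn [-0.21, -0.25, 0.87] op 39.9 F [ 0.3 -0.6 -1.5] t 15.05
```

```bash
python3 -m creep '[-2,6,14,-0.2,-0.2,0.8,0,0,20,0,0,0,0,0,18,0,0,0,0,0,5,0,0,0]'; python3 go.py .452 .187 .1;python3 look.py p7 scene wrist
```

```text
clock: 15.38
tool_pos: [0.4554, 0.1811, 0.1405]
eef_rot: [0.71, 0.705, 0.001, 0.002]
contact_force: [-0.0, -0.6, -1.0]
opening: 0.456
[0.4554 0.1811 0.1405] shift [6.0, -3.5, 40.5] turn [0.19, 0.09, -0.4] op 40.2 F [-0.  -0.6 -1. ] t 15.3833
```

View pics/p7_wrist.png

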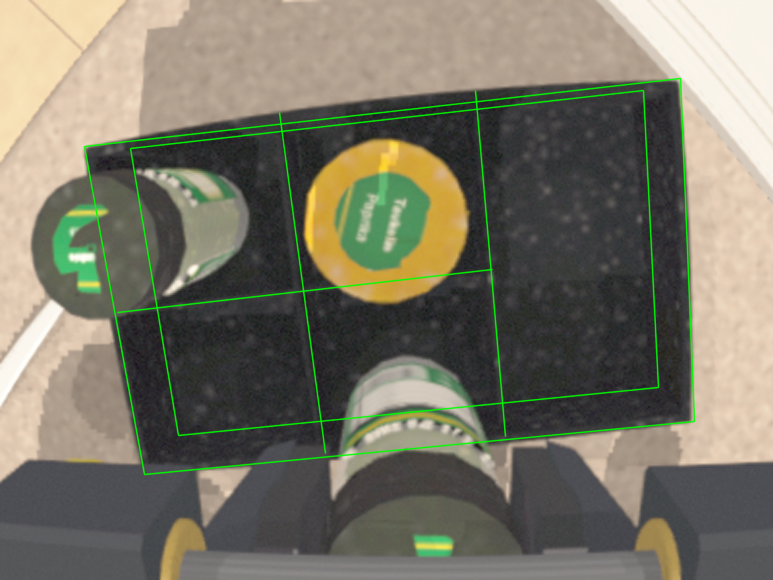

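View pics/p7_scene.png

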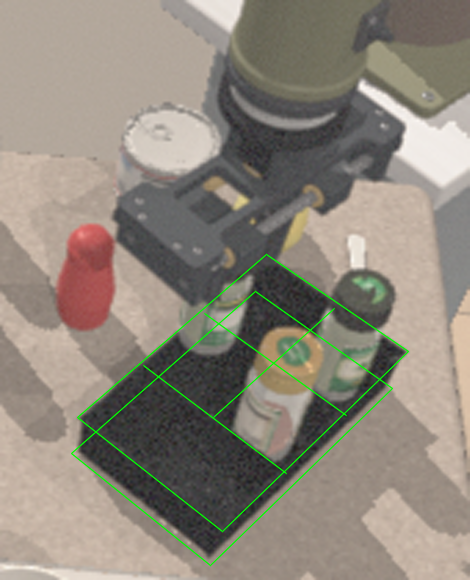

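```bash
python3 -m creep '[5,-3.5,0,0.2,0,-0.4,0,0,8,0,0,0,0,0,4,0,0,0]'; python3 go.py .452 .186 .1;python3 look.py p8 scene wrist
```

```text
clock: 15.73
tool_pos: [0.4539, 0.1858, 0.1312]
eef_rot: [0.708, 0.706, 0.002, 0.001]
contact_force: [-0.1, -0.0, -0.9]
opening: 0.451
[0.4539 0.1858 0.1312] shift [0.2, -2.1, 31.2] turn [0.23, -0.02, -0.15] op 39.7 F [-0.1 -0.  -0.9] t 15.7333
```

View pics/p8_wrist.png

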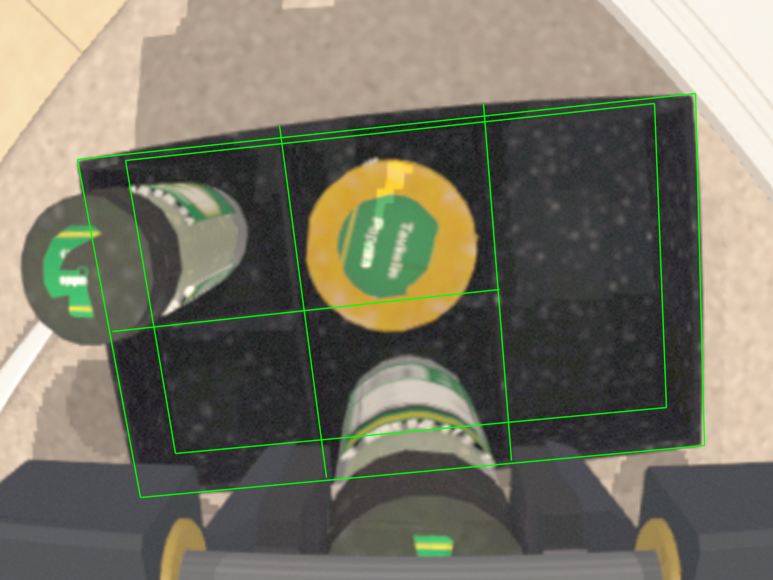

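View pics/p8_scene.png

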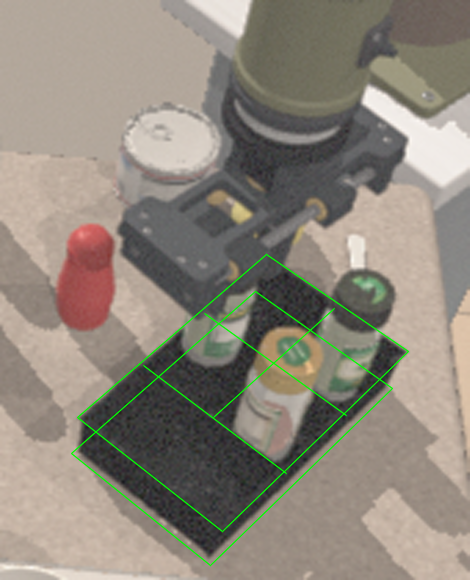

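```bash
python3 -m creep '[0,-2,14,0.2,0,-0.1,0,0,12,0,0,0,0,0,0,0,0,0]'; python3 go.py .452 .186 .08
```

```text
clock: 16.08
tool_pos: [0.453, 0.1867, 0.1058]
eef_rot: [0.707, 0.707, 0.002, 0.0]
contact_force: [-0.3, -0.1, -0.5]
opening: 0.455
[0.453  0.1867 0.1058] shift [-0.8, -1.1, 25.8] turn [0.2, -0.12, -0.01] op 40.1 F [-0.3 -0.1 -0.5] t 16.0833
```

```bash
python3 -m creep '[-1,-1,14,0.2,0,0,0,0,7,0,0,0]'; python3 go.py .452 .186 .08
```

```text
clock: 16.25
tool_pos: [0.4532, 0.1863, 0.0859]
eef_rot: [0.707, 0.707, 0.002, -0.0]
contact_force: [-0.2, 0.2, -0.6]
opening: 0.451
[0.4532 0.1863 0.0859] shift [-0.3, -1.2, 5.9] turn [0.16, -0.19, -0.0] op 39.7 F [-0.2  0.2 -0.6] t 16.25
```

```bash
python3 -m creep '[0,-1,4,0.1,-0.1,0,0,0,2,0,0,0]'; python3 go.py .452 .186 .08
```

```text
clock: 16.42
tool_pos: [0.4523, 0.1865, 0.0798]
eef_rot: [0.707, 0.707, 0.001, -0.0]
contact_force: [-0.2, -0.9, -0.7]
opening: 0.451
[0.4523 0.1865 0.0798] shift [-0.5, -0.3, -0.2] turn [0.06, -0.08, 0.01] op 39.7 F [-0.2 -0.9 -0.7] t 16.4167
```

```bash
python3 -m creep '[0,0,1.5,0,0,0]'; python3 go.py .452 .186 .08
```

```text
clock: 16.5
tool_pos: [0.4525, 0.1867, 0.0785]
eef_rot: [0.707, 0.707, 0.001, -0.0]
contact_force: [-2.7, 0.1, 11.1]
opening: 0.455
[0.4525 0.1867 0.0785] shift [-0.7, -0.5, -1.5] turn [0.08, -0.09, 0.01] op 40.1 F [-2.7  0.1 11.1] t 16.5
```

Floor contact again. Releasing, going up and looking.

```bash
python3 -m creep '[0,0,0,0,0,0,0,0,0,0,0,0,0,0,0,0,0,0]' 60;python3 -m creep '[0,0,-10,0,0,0,0,0,-30,0,0,0,0,0,-35,0,0,0,0,0,-30,0,0,0]' 60; python3 go.py .611 -.044 .19 90; python3 look.py p9 scene wrist
```

```text
clock: 16.75
tool_pos: [0.453, 0.1871, 0.0796]
eef_rot: [0.707, 0.707, 0.002, 0.0]
contact_force: [0.3, -0.8, 1.2]
opening: 0.651
clock: 17.08
tool_pos: [0.4496, 0.1855, 0.1853]
eef_rot: [0.707, 0.708, -0.004, -0.001]
contact_force: [0.2, -0.4, -0.6]
opening: 0.679
[0.4496 0.1855 0.1853] shift [-229.8, 161.0, -5.1] turn [-0.47, -0.17, -89.91] op 59.8 F [ 0.2 -0.4 -0.6] t 17.0833
```

View pics/p9_wrist.png

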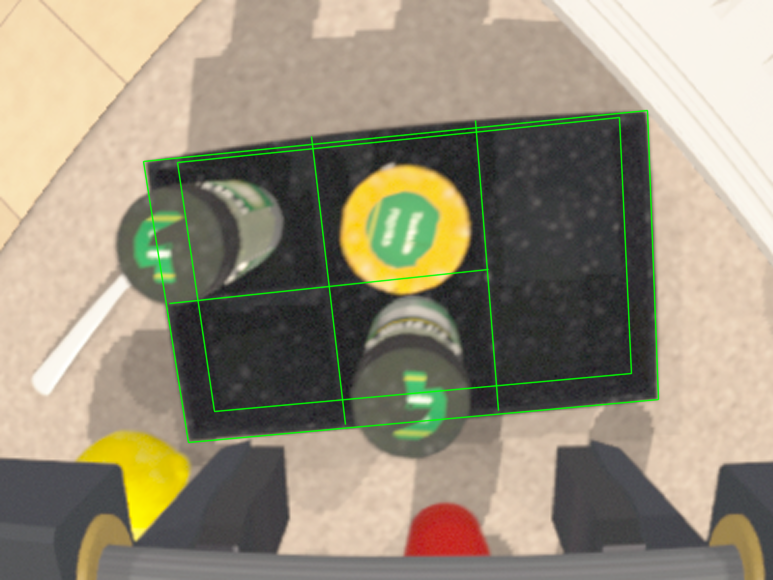

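View pics/p9_scene.png

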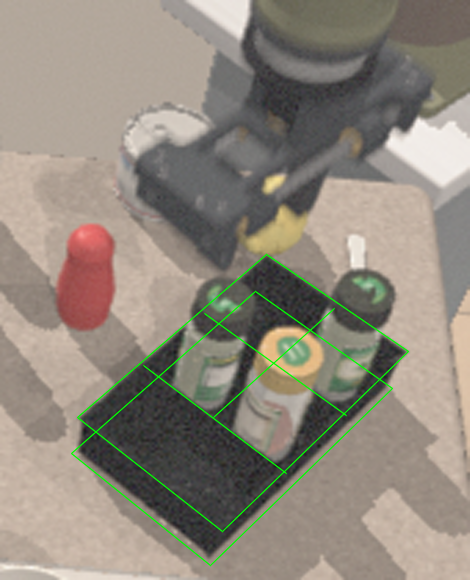

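All three jars stand upright, each in its own compartment. Now the grey salt shaker at (.611,−.045). I'll turn the jaws across so the fingers fit the wide compartment.

```bash
python3 -m creep '[-20,14,-5,-0.4,-0.2,0,-29,20,0,0,0,0,-29,20,0,0,0,0,-29,20,0,0,0,0,-29,20,0,0,0,0]' 88; python3 go.py .611 -.045 .19 
```

```text
clock: 17.6
tool_pos: [0.5466, 0.0569, 0.1977]
eef_rot: [0.7, 0.715, 0.006, 0.002]
contact_force: [-0.2, 0.2, 0.3]
opening: 0.998
[0.5466 0.0569 0.1977] shift [-103.3, 62.1, 7.9] turn [0.65, -0.28, 1.21] op 87.9 F [-0.2  0.2  0.3] t 17.6
```

```bash
python3 -m creep '[-30,18,2,0.6,-0.3,6,-28,22,0,0,0,7,-28,25,0,0,0,7,0,0,0,0,0,7,0,0,0,0,0,7]' 88; python3 go.py .611 -.045 .19 -90
```

```text
clock: 18.02
tool_pos: [0.6077, -0.0517, 0.1952]
eef_rot: [0.882, 0.471, -0.0, 0.002]
contact_force: [0.8, 0.7, -0.6]
opening: 1.002
[ 0.6077 -0.0517  0.1952] shift [7.5, -1.0, 5.2] turn [0.26, 0.02, 56.17] op 88.2 F [ 0.8  0.7 -0.6] t 18.0167
```

```bash
python3 -m creep '[7,0,0,0,0,7,0,0,0,0,0,7,0,0,0,0,0,7,0,0,0,0,0,7,0,0,0,0,0,7]' 88; python3 -m creep '[0,0,0,0,0,7,0,0,0,0,0,6,0,0,0,0,0,2,0,0,0,0,0,0]' 88;python3 go.py .611 -.045 .19 -90
```

```text
clock: 18.43
tool_pos: [0.6099, -0.0506, 0.1938]
eef_rot: [0.984, 0.178, -0.001, 0.003]
contact_force: [-0.2, -0.2, 1.3]
opening: 1.0
clock: 18.77
tool_pos: [0.6078, -0.0503, 0.1929]
eef_rot: [0.999, 0.041, -0.003, 0.003]
contact_force: [0.2, 0.0, -0.1]
opening: 1.005
[ 0.6078 -0.0503  0.1929] shift [3.6, -5.0, 2.8] turn [0.35, 0.32, 4.68] op 88.5 F [ 0.2  0.  -0.1] t 18.7667
```

```bash
python3 -m creep '[3.5,-5,3,0.3,0.3,4.7,0,0,0,0,0,0]' 88;python3 go.py .611 -.045 .19 -90; python3 -c "
from h import *
d=snapshot('wrist');im=d['color'][:,:,::-1]
cv2.imwrite('pics/w9.png',im);print(proj(d,[[.611,-.045,.09],[.611,-.045,.066]],True))"
```

```text
clock: 18.93
tool_pos: [0.6101, -0.0448, 0.1895]
eef_rot: [1.0, -0.0, -0.001, 0.0]
contact_force: [-0.5, -0.2, -0.1]
opening: 0.998
[ 0.6101 -0.0448  0.1895] shift [0.9, 0.2, -0.5] turn [0.03, 0.09, -0.05] op 87.9 F [-0.5 -0.2 -0.1] t 18.9333
[[316.69804948 237.45665832]
 [316.71742591 229.12747203]]
```

View pics/w9.png

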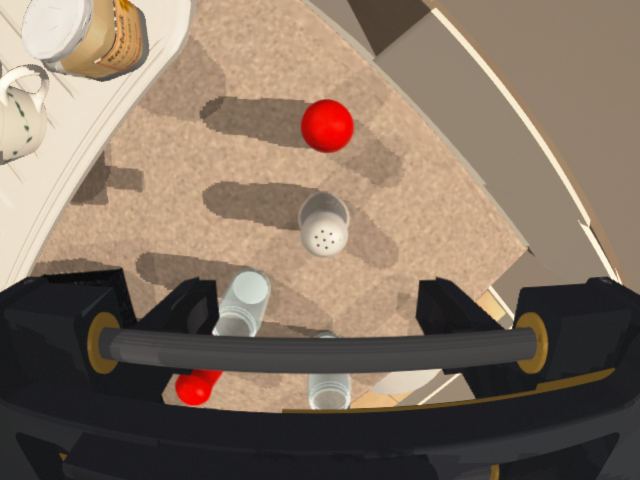

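```bash
python3 - <<'E'
from h import *
d=snapshot('wrist');D={'wrist':d}
print(solve(D,{'wrist':(324.5,240)},.09)[0])
im=d['color'][180:270,270:380,::-1];cv2.imwrite('pics/w10.png',cv2.resize(im,None,fx=5,fy=5))
E
python3 go.py .6095 -.049 .036 -90
```

```text
[ 0.60892881 -0.05142073]
[ 0.6101 -0.0462  0.19  ] shift [-0.4, 2.5, 154.0] turn [0.11, 0.06, 0.1] op 88.1 F [ 0.7  0.1 -0.2] t 19.0333
```

View pics/w10.png

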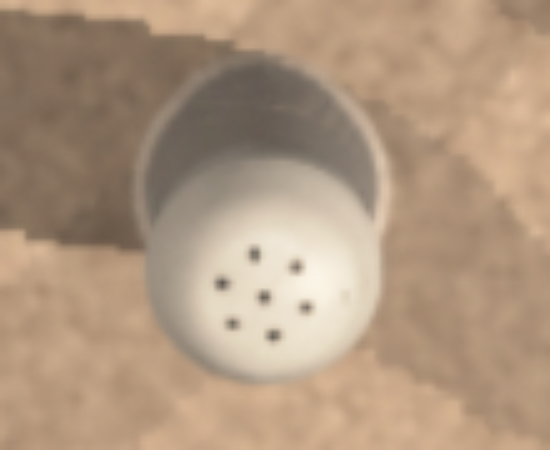

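The enlarged crop shows a grey perforated dome on a clear and grey body. That is the salt shaker, not one of the red look-alikes at (327,126) and (195,385). Descending.

```bash
python3 -m creep '[0,2,25,0,0,0,0,0,35,0,0,0,0,0,35,0,0,0,0,0,15,0,0,0,0,0,0,0,0,0]' 88;python3 go.py .6095 -.048 .036 -90
```

```text
clock: 19.45
tool_pos: [0.6134, -0.0505, 0.0797]
eef_rot: [1.0, 0.007, 0.004, 0.001]
contact_force: [-0.8, -0.1, 0.1]
opening: 0.997
[ 0.6134 -0.0505  0.0797] shift [-4.2, -2.7, 43.7] turn [0.15, -0.44, 0.77] op 87.8 F [-0.8 -0.1  0.1] t 19.45
```

```bash
python3 -m creep '[-4,-2,20,0,-0.4,0.7,0,0,18,0,0,0,0,0,3,0,0,0]' 88;python3 go.py .6095 -.048 .035 -90
```

```text
clock: 19.7
tool_pos: [0.6109, -0.0499, 0.0399]
eef_rot: [1.0, 0.002, 0.002, 0.001]
contact_force: [0.2, -0.5, 0.4]
opening: 0.999
[ 0.6109 -0.0499  0.0399] shift [-1.4, -2.0, 4.8] turn [0.17, -0.2, 0.28] op 88.0 F [ 0.2 -0.5  0.4] t 19.7
```

```bash
python3 -m creep '[-1.5,-1,6,0,-0.2,0.2,0,0,0.5,0,0,0,0,0,0.5,0,0,0,0,0,0.5,0,0,0,0,0,0.5,0,0,0]' 30 20; python3 -m creep '[0,0,0.5,0,0,0,0,0,0,0,0,0]'; python3 -m creep '[0,0,0,0,0,0,0,0,0,0,0,0]'; python3 go.py .6095 -.048 .036 -90
```

```text
clock: 20.12
tool_pos: [0.612, -0.0498, 0.036]
eef_rot: [1.0, 0.002, 0.003, 0.002]
contact_force: [1.0, 0.0, -0.3]
opening: 0.644
clock: 20.28
tool_pos: [0.613, -0.0499, 0.0368]
eef_rot: [1.0, 0.002, 0.004, 0.002]
contact_force: [0.2, -0.6, -1.0]
opening: 0.493
clock: 20.45
tool_pos: [0.6132, -0.0498, 0.0372]
eef_rot: [1.0, 0.002, 0.004, 0.002]
contact_force: [0.4, -0.7, -1.1]
opening: 0.442
[ 0.6132 -0.0498  0.0372] shift [-3.7, -1.8, 1.2] turn [0.2, -0.49, 0.22] op 38.9 F [ 0.4 -0.7 -1.1] t 20.45
```

```bash
python3 -m creep '[0,0,0,0,0,0,0,0,0,0,0,0]'; python3 -m creep '[0,0,-8,0,0,0,0,0,-15,0,0,0,0,0,-15,0,0,0]';python3 go.py .6095 -.048 .036 -90; python3 -c "
from h import *
for n,b in (('side',(120,340,250,450)),('wrist',(100,400,150,550))):
    d=snapshot(n);cv2.imwrite(f'pics/s3{n}.png',cv2.resize(d['color'][b[0]:b[1],b[2]:b[3],::-1],None,fx=2.,fy=2.))"
```

```text
clock: 20.62
tool_pos: [0.613, -0.0498, 0.0372]
eef_rot: [1.0, 0.002, 0.004, 0.002]
contact_force: [0.6, -0.1, -0.8]
opening: 0.443
clock: 20.87
tool_pos: [0.6098, -0.0493, 0.0736]
eef_rot: [1.0, 0.002, 0.0, 0.001]
contact_force: [0.1, 0.3, -0.5]
opening: 0.443
[ 0.6098 -0.0493  0.0736] shift [-0.4, -1.4, 37.6] turn [0.16, -0.03, 0.23] op 39.0 F [ 0.1  0.3 -0.5] t 20.8667
```

View pics/s3side.png

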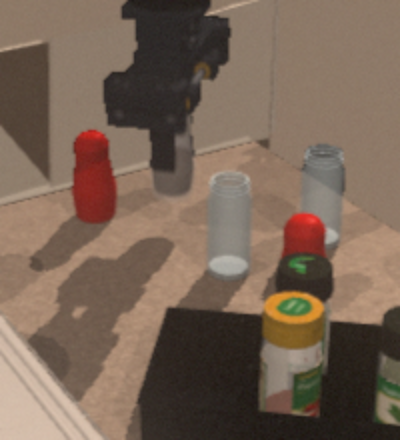

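View pics/s3wrist.png

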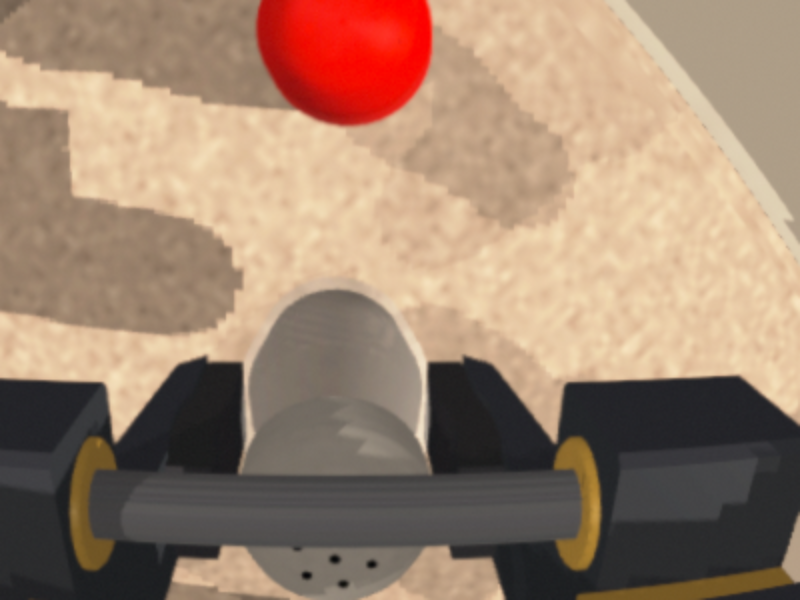

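```bash
python3 -m creep '[0,0,-25,0,0,0,0,0,-35,0,0,0,0,0,-28,0,0,0]';python3 go.py .5195 .217 .165 -90
```

```text
clock: 21.22
tool_pos: [0.6067, -0.0485, 0.1595]
eef_rot: [1.0, 0.002, -0.004, 0.001]
contact_force: [-0.1, -0.4, -0.7]
opening: 0.441
[ 0.6067 -0.0485  0.1595] shift [-86.1, -265.8, -5.4] turn [0.12, 0.45, 0.25] op 38.9 F [-0.1 -0.4 -0.7] t 21.2167
```

```bash
python3 -m creep '[-6,-20,-3,0,0.4,0.2,-11,-34,0,0,0,0,-11,-34,0,0,0,0,-11,-34,0,0,0,0,-11,-34,0,0,0,0]';python3 go.py .5195 .217 .16 -90
```

```text
clock: 21.63
tool_pos: [0.5634, 0.0986, 0.1677]
eef_rot: [1.0, -0.01, 0.009, 0.006]
contact_force: [0.0, 0.6, -1.2]
opening: 0.442
[0.5634 0.0986 0.1677] shift [-46.4, -117.5, 5.6] turn [0.65, -1.04, -1.15] op 38.9 F [ 0.   0.6 -1.2] t 21.6333
```

```bash
python3 -m creep '[-13,-34,0,0.3,-0.5,-0.6,-12,-32,0,0.3,-0.5,-0.5,-9,-25,0,0,0,0,-4,-10,0,0,0,0,0,0,0,0,0,0]';python3 go.py .5195 .217 .14 -90; python3 look.py q1 scene wrist
```

```text
clock: 22.05
tool_pos: [0.5191, 0.2147, 0.1644]
eef_rot: [1.0, 0.007, -0.003, -0.002]
contact_force: [-0.4, -0.8, -1.0]
opening: 0.438
[0.5191 0.2147 0.1644] shift [0.6, -2.2, 24.4] turn [-0.24, 0.3, 0.8] op 38.6 F [-0.4 -0.8 -1. ] t 22.05
```

View pics/q1_wrist.png

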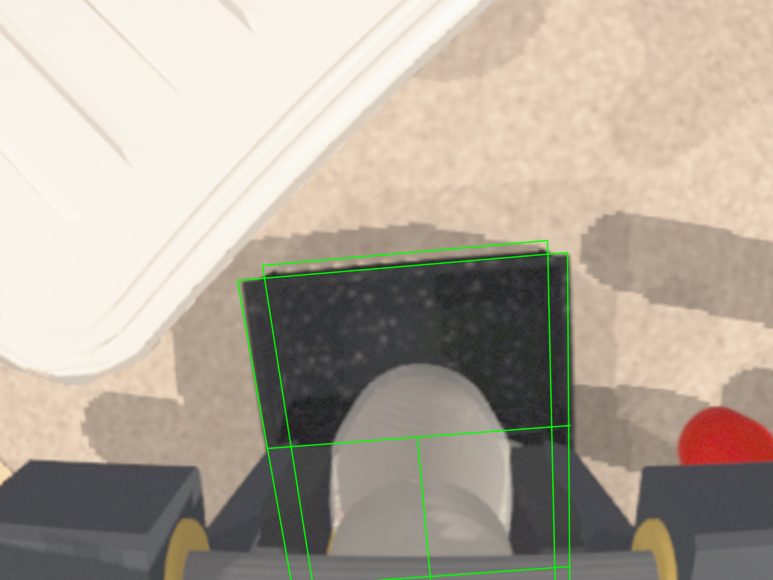

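View pics/q1_scene.png

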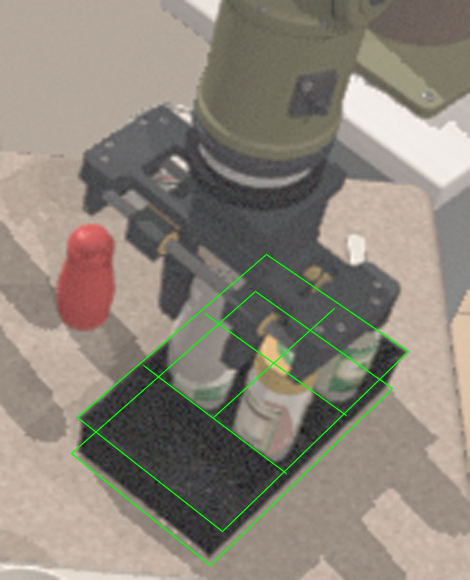

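```bash
python3 -m creep '[2,-2,13,-0.2,0.3,0.8,0,0,17,0,0,0,0,0,14,0,0,0,0,0,4,0,0,0]';python3 go.py .521 .217 .08 -90
```

```text
clock: 22.48
tool_pos: [0.5294, 0.2013, 0.1172]
eef_rot: [1.0, -0.01, 0.005, 0.003]
contact_force: [-0.4, 1.0, -1.5]
opening: 0.444
[0.5294 0.2013 0.1172] shift [-9.1, -15.7, 37.0] turn [0.4, -0.59, -1.15] op 39.1 F [-0.4  1.  -1.5] t 22.4833
```

```bash
python3 -m creep '[-9,-16,0,0.4,-0.6,-1,0,0,0,0,0,0]';python3 go.py .521 .217 .08 -90
```

```text
clock: 22.65
tool_pos: [0.5218, 0.2128, 0.1164]
eef_rot: [1.0, -0.005, -0.001, 0.002]
contact_force: [-0.9, 1.5, -1.2]
opening: 0.444
[0.5218 0.2128 0.1164] shift [-0.8, -4.3, 36.4] turn [0.18, 0.09, -0.55] op 39.1 F [-0.9  1.5 -1.2] t 22.65
```

```bash
python3 -m creep '[-1,-4,8,0.1,0,-0.5,0,0,15,0,0,0,0,0,5,0,0,0]';python3 go.py .521 .217 .06 -90; python3 look.py q2 scene wrist
```

```text
clock: 22.9
tool_pos: [0.5239, 0.2157, 0.0899]
eef_rot: [1.0, -0.001, 0.003, 0.0]
contact_force: [-0.6, 0.1, -1.0]
opening: 0.442
[0.5239 0.2157 0.0899] shift [-3.0, -1.3, 29.9] turn [0.01, -0.29, -0.13] op 38.9 F [-0.6  0.1 -1. ] t 22.9
```

View pics/q2_wrist.png

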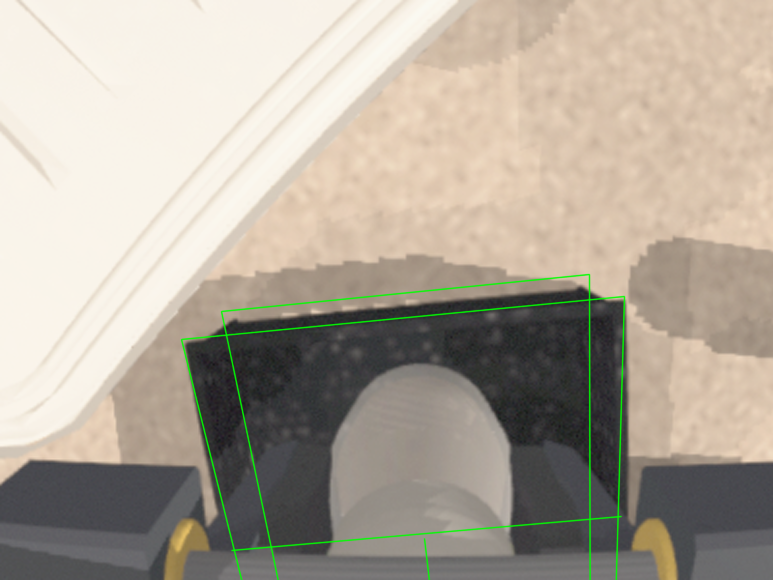

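View pics/q2_scene.png

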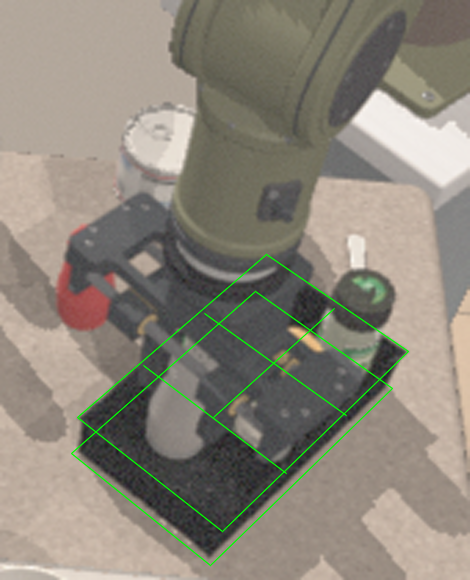

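```bash
python3 -m creep '[-6,-1,8,0,-0.3,-0.1,0,0,10,0,0,0,0,0,3,0,0,0]';python3 go.py .518 .217 .045 -90
```

```text
clock: 23.25
tool_pos: [0.5189, 0.2175, 0.0697]
eef_rot: [1.0, -0.0, 0.001, -0.001]
contact_force: [0.3, -0.2, -2.0]
opening: 0.446
[0.5189 0.2175 0.0697] shift [-1.0, 0.6, 24.7] turn [-0.08, -0.16, -0.01] op 39.3 F [ 0.3 -0.2 -2. ] t 23.25
```

```bash
python3 -m creep '[-1.5,0,12,0,-0.2,0,0,0,8,0,0,0]';python3 go.py .518 .217 .042 -90
```

```text
clock: 23.42
tool_pos: [0.5178, 0.218, 0.0489]
eef_rot: [1.0, 0.0, 0.0, -0.001]
contact_force: [0.1, -0.1, -1.2]
opening: 0.444
[0.5178 0.218  0.0489] shift [0.2, 1.0, 6.9] turn [-0.12, -0.04, 0.01] op 39.1 F [ 0.1 -0.1 -1.2] t 23.4167
```

```bash
python3 -m creep '[0,0,4,0,0,0,0,0,1.5,0,0,0]';python3 go.py .518 .217 .042 -90
```

```text
clock: 23.58
tool_pos: [0.5168, 0.2176, 0.0408]
eef_rot: [1.0, 0.0, -0.001, -0.001]
contact_force: [0.1, 0.3, -0.9]
opening: 0.445
[0.5168 0.2176 0.0408] shift [1.2, 0.6, -1.2] turn [-0.07, 0.11, 0.01] op 39.2 F [ 0.1  0.3 -0.9] t 23.5833
```

```bash
python3 -m creep '[0,0,1.5,0,0,0]';python3 go.py .518 .217 .042 -90
```

```text
clock: 23.67
tool_pos: [0.5166, 0.2176, 0.039]
eef_rot: [1.0, -0.0, -0.001, -0.001]
contact_force: [-4.2, -0.6, 22.4]
opening: 0.444
[0.5166 0.2176 0.039 ] shift [1.4, 0.6, -3.0] turn [-0.06, 0.15, -0.0] op 39.1 F [-4.2 -0.6 22.4] t 23.6667
```

```bash
python3 look.py q3 scene wrist; python3 go.py .518 .217 .042 -90
```

```text
[0.517  0.2175 0.0395] shift [1.0, 0.5, -2.5] turn [-0.07, 0.1, -0.0] op 39.1 F [ 0.1 -0.6 -0.5] t 23.7667
```

View pics/q3_wrist.png

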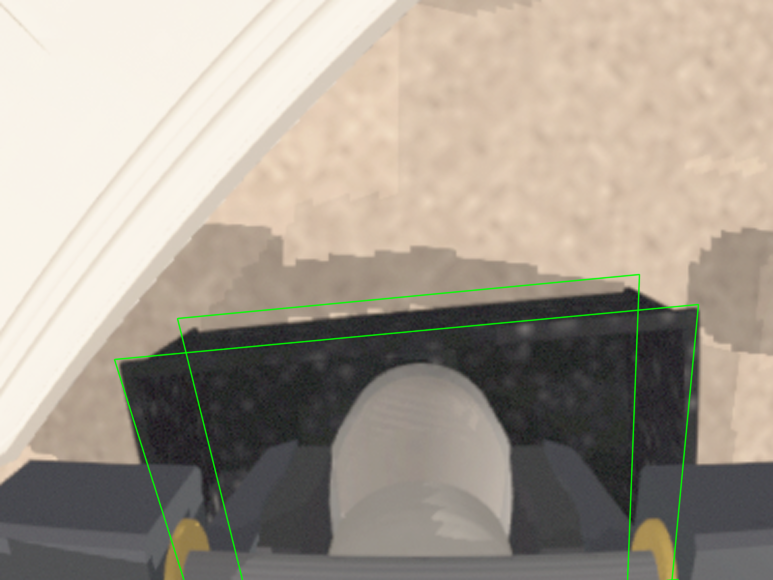

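The shaker touched the floor (22 N at TCP z 0.039) inside the wide compartment. Opening just enough to let go.

```bash
python3 -m creep '[0.5,0,0,0,0,0,0,0,0,0,0,0,0,0,0,0,0,0]' 54;python3 go.py .518 .217 .042 -90; python3 -m creep '[0,0,-8,0,0,0,0,0,-20,0,0,0,0,0,-30,0,0,0,0,0,-35,0,0,0,0,0,-30,0,0,0]' 54; python3 -m creep '[10,0,-20,0,0,0,0,0,0,0,0,0]';python3 look.py q4 scene wrist side
```

```text
clock: 24.02
tool_pos: [0.5184, 0.2177, 0.04]
eef_rot: [1.0, -0.0, 0.0, -0.001]
contact_force: [0.1, -0.1, 0.2]
opening: 0.607
[0.5184 0.2177 0.04  ] shift [-0.4, 0.7, -2.0] turn [-0.1, -0.0, -0.02] op 53.4 F [ 0.1 -0.1  0.2] t 24.0167
clock: 24.43
tool_pos: [0.5146, 0.2159, 0.1632]
eef_rot: [1.0, -0.0, -0.006, 0.002]
contact_force: [0.2, 0.1, 0.6]
opening: 0.614
clock: 24.6
tool_pos: [0.528, 0.2168, 0.1913]
eef_rot: [1.0, -0.001, -0.001, -0.001]
contact_force: [0.7, -0.8, 0.9]
opening: 0.608
```

View pics/q4_wrist.png

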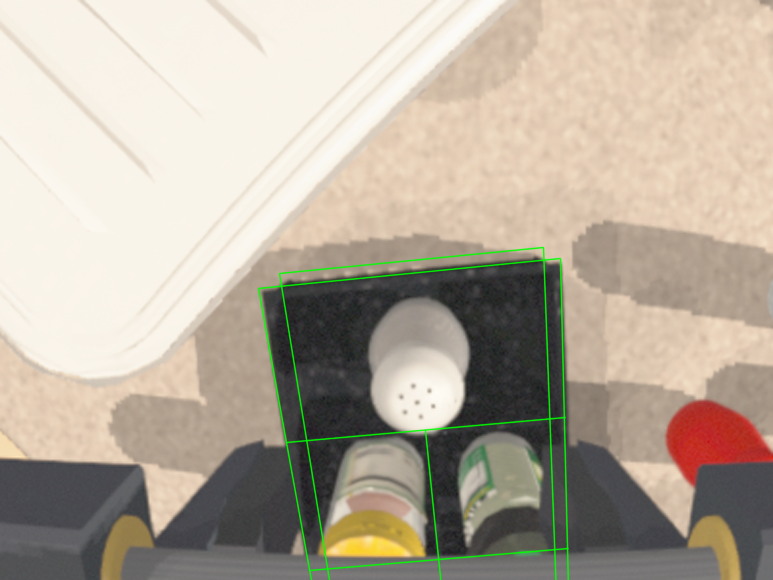

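View pics/q4_scene.png

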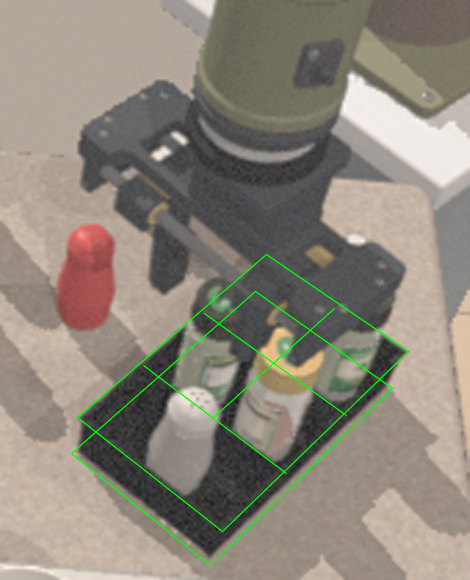

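View pics/q4_side.png

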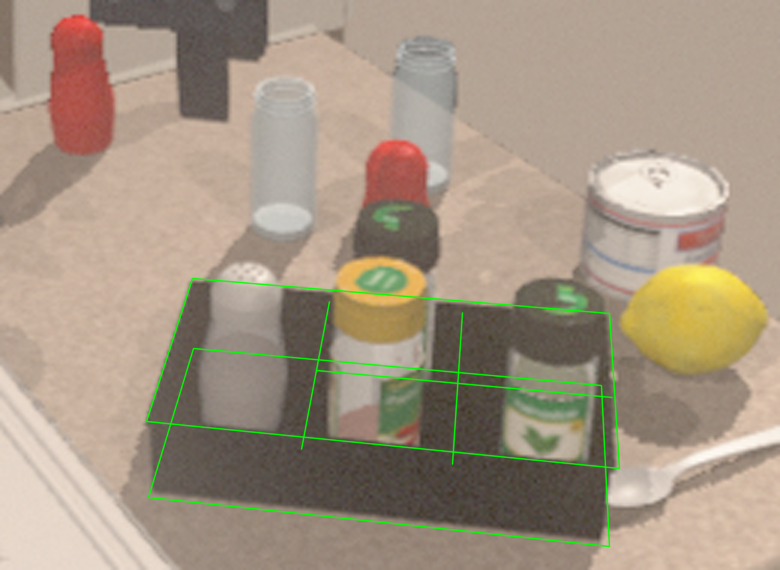

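Everything is in the tray and upright. I'll lift clear, then compare the empty jars and the honey jar with the first picture.

```bash
python3 -m creep '[0,0,-30,0,0,0,0,0,-30,0,0,0,0,0,-10,0,0,0,0,0,0,0,0,0,0,0,0,0,0,0]'; python3 - <<'E'
from h import *
import pickle
D0=pickle.load(open('D0.pkl','rb'))
for n in ('side','scene'):
    d=snapshot(n);cv2.imwrite(f'pics/f_{n}.png',d['color'][:,:,::-1])
    a=cv2.cvtColor(D0[n]['color'],cv2.COLOR_RGB2GRAY);b=cv2.cvtColor(d['color'],cv2.COLOR_RGB2GRAY)
    for k,(x,y) in (dict(eA=(412,213),eB=(365,235),honey=(202,236)) if n=='side' else dict(eA=(360,173),eB=(357,210),honey=(300,315))).items():
        t=a[y-20:y+20,x-15:x+15]
        r=cv2.matchTemplate(b[y-40:y+40,x-35:x+35],t,cv2.TM_CCOEFF_NORMED);_,m,_,l=cv2.minMaxLoc(r)
        print(n,k,round(m,2),(l[0]-20,l[1]-20))
    print([(r['xy'],round(r['score'],2)) for r in find_in('spice_jar_a',n)])
print(get_state()['tool_pos'],get_state()['clock'])
E
```

```text
clock: 25.17
tool_pos: [0.5161, 0.2152, 0.2493]
eef_rot: [1.0, 0.001, -0.017, 0.005]
contact_force: [-1.4, -0.2, 0.1]
opening: 0.611
side eA 0.96 (0, 0)
side eB 0.66 (0, 0)
side honey 0.98 (0, 0)
[([406.3, 256.9], 0.96), ([453.2, 304.0], 0.71), ([395.4, 296.9], 0.66), ([202.9, 234.4], 0.56)]
scene eA 1.0 (0, 0)
scene eB 0.84 (0, 0)
scene honey 1.0 (0, 0)
[([499.2, 231.7], 0.86), ([447.0, 232.5], 0.79), ([470.6, 252.9], 0.72)]
[0.5161284  0.21503443 0.24902531] 25.3667
```

View pics/f_scene.png

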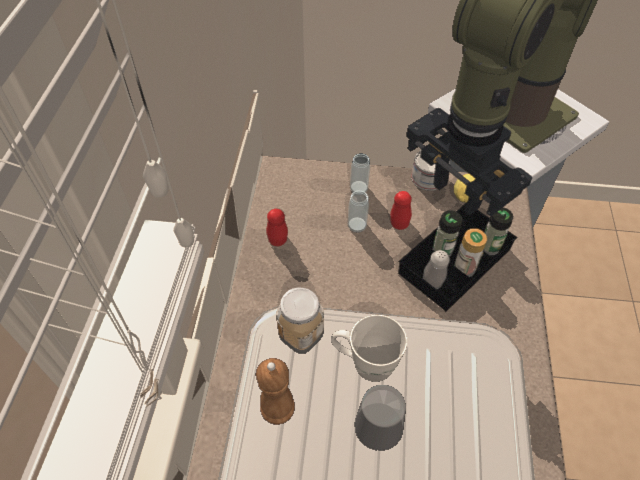

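View pics/f_side.png

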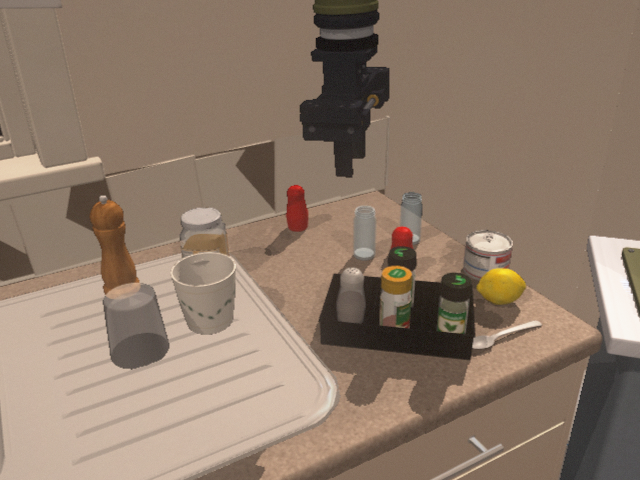

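The tray holds the shaker at scene pixel (436,270) and the three jars at (447,232), (471,253) and (499,232). The empty jars and the honey jar haven't moved, and the gripper is clear. Handing in.

```bash
python3 -c "
from plant import *
print(finish_job())"
```

```text
the job is handed in; nothing more can be done
None
```

The salt shaker is in the tray's wide compartment, and the three lidded jars are in three of the small ones, one jar each. I handed the job in at about 25 s of the 88 s allowed; it gives no verdict.

- **Placing:** I lowered each item until the force reading jumped (11–30 N) at about floor height, then let go. In the last pictures all four stand upright with the gripper well clear, but I judged upright and floor height by eye and by the contact height.
- **Things to leave alone:** the empty jars and the honey jar show no shift (0 px) between the first and last pictures in both views. The match for one empty jar was weaker (0.66 in the side view, 0.84 in the scene view), probably because its surroundings changed. The red look-alikes were not touched.
- **Disagreements:**
  - The scene and wrist cameras differed by about 3 mm on where the tray is, so I aimed between the two.
  - The gripper stopped at 39 mm on the shaker although its body is given as 44 mm, yet the hold was steady.
  - In the final side view the jar finder also listed the honey jar as a spice jar, with a low score (0.56).

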